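# Fit the filter cassette, then hold the resin cell in the curing-light beam

### The arm

A 6-joint arm with a two-finger parallel gripper is mounted at the origin on a cart in front of the work surface, level with it; the furniture and walls round the work are solid. World frame = base frame: x ahead of the robot, y to its left, z up, the work surface at z = 0. Lengths are in m, angles in rad, forces in N, time in s.
With the tool pointing down it reaches from about 0.3 to 0.75 m from the base axis. Payload 8.5 kg.
Tool frame: the origin (TCP) lies at the very end of the fingers, on their centre line; the grasp point (between the pads) lies 19 mm behind it (r.hold_point_z is the distance from the TCP to the grasp point, in m); x points along the fingers, y is the direction in which the jaws open and shut, and the axes are right-handed (so a half turn about x gives the same grasp; the last joint's range is limited). The gripper opens to 88 mm and grips with 3 to 60 N. Pads are 18 mm wide; open, the fingers measure 123 mm over their backs; the gripper's body (75 mm by 187 mm) begins 45 mm behind the grasp point.
Start: joints at [1.11, 0.381, 1.297, -0, 1.464, -0.215], TCP at [0.134, 0.533, 0.21] pointing down, gripper open.
Joint ranges: [-3.11, 3.11], [-0.89, 2.33], [0.22, 2.48], [-1.42, 4.56], [0.17, 2.85], [-2.88, 2.88]. Speed limits (rad/s): [2.39, 2.39, 3.14, 3.14, 3.14, 3.14].

### API

Orientations are given as a unit quaternion [w, x, y, z].
In Python, from bench import r gives the robot as it stands. The module is installed in compiled form; this text tells all that it offers.
- The arm moves only by the tool jog_arm, never from a script. Its argument "deltas" is one flat list of numbers, 7 for each row, row after row: the turn, a rotation vector about the tool's x, y, z in rad, then the shift along the tool's x, y, z in mm, then the opening, from -1 (shut) to 1 (fully open). In form: [rx, ry, rz, dx, dy, dz, fingers, rx, ry, rz, dx, dy, dz, fingers, ...]. A call has 1 to 5 rows; each row is the pose to reach, as a shift and turn from the pose commanded when the call began, along the tool's axes at that moment; what a row does not reach only later rows make up. A row lasts 1/10 s, in which the tool goes at most 50 mm and 8.59 degrees, less where a joint would pass 70% of its speed; a pose out of reach is approached as far as the arm can. A call with a gripper value outside its range is refused whole. The fingers move at their own pace and stop on an object; "grip_force" is the grip in N (left out, the last holds). Time passes only in rows, so rows that repeat a pose let the fingers close. It gives the time, the measured TCP pose, the force and the opening at its end, in the units of the state.
- r.observe(): the state, without advancing time (a new reading comes with each control period).
- r.get_image(name): name is "side" or "top" or "wrist"; returns a dict with "color" (384x512x3 uint8, red, green, blue), "depth" (384x512 float32, m along the optical axis (not along the pixel's ray), 0 where there is no reading), "mtx" (3x3 intrinsics, pixels), "dist" ([k1, k2, p1, p2, k3] as OpenCV has them; the pictures are not rectified), "R" (3x3) and "t" (3): a world point X has camera coordinates R X + t; the wrist camera has in their place "mount" (4x4, takes a point from camera to tool coordinates, whose origin is the TCP and whose axes are the tool frame's). Camera axes: x right, y down, z forward; pixel columns grow to the right and rows downward; lengths in m; the calibration is good to about 2 mm. A picture is of the moment at which its call begins: read the wrist's pose just before it.
- r.close_job(): hands the job in, once; it reports no verdict.
The state is a dict: "time": time; "qpos": joint angles; "joint_velocities": joint speeds; "tau": joint torques, N m; "position": TCP position; "tool_rot": TCP orientation; "force": force on the tool from outside, world axes, zero at the start; "ft_torque": the same for the moment, N m; "opening": finger opening in m.
Only numpy, scipy, OpenCV 4.12 (cv2) and the standard library are available. Lean on these libraries where they do the work, as an engineer would, in place of code of your own. Each camera call takes 0.05 s, during which the arm holds its last target.

### The job

Get the curing-light transmission bench ready for a reading: take the filter cassette out of its storage block, stand it in the grooved slot in front of the sensor, fully home, and let go of it. Then take the cell with the round stopper out of the rack, gripping it by its two broad frosted faces only (no finger on the clear end windows or the stopper), and hold it upright in the beam, midway between the tip of the curing light and the cassette, with its clear ends squarely facing along the beam and its middle at beam height, touching nothing but the fingers; do not knock it against the bench on the way. The program finishes while still holding the cell there; leave the open cell, the little bottle, the glass dish and the foil box where they are.

Things in the scene. Friction and masses are not known exactly. Their poses are not given: they have to be found in the camera images.
- meter_bench: Fixed bench (mm). Origin on the desk under mid-gap; x along the beam, light to sensor; z up. Rail x -73..117, 64 wide, 12 high. White curing light on an arm at 45 degrees towards -x +y, top z 71; its black bent tip ends at x -40 on the axis. Cassette holder x 30..54, y +-30, top z 68; behind it the sensor head, to x 118, top z 72. The gap is free from x -40 to 30 above the rail.
- beam_mid (a point): Middle of the gap on the beam axis, 56 mm above the desk; axes as the bench. The beam is level, along x, about 4 mm across.
- slot_floor (a point): Centre of the floor of the cassette slot, at x 42, z 34 mm on the bench; axes as the bench. The slot takes the cassette upright, thin direction along the beam: 8 mm wide along x, 42.5 mm along y; grooves 26 mm deep with flared lead-ins 8 mm high above them. No latch: the cassette slides down to the floor.
- cassette: Loose filter cassette, 40 g: black frame 6 (x) x 40 (y) x 46 mm high with a square grey glass, and on top a ribbed grip block 10 (x) x 26 (y) mm, 46 to 68 mm above the foot. Origin: centre of the underside; x is its thin direction, z up. Seated, its origin is at slot_floor, either way round. Starts upright in the storage block, 14 mm deep.
- cassette_stand: Plain grey storage block for the cassette, fixed, 44 (x) x 66 (y) x 22 mm high on a foot 4 mm wider all round and 4 mm high, one slot. Origin: centre of its underside; the cassette stands in it with the same axes, origin 8 mm above the desk.
- cell_rack: Plain grey cell rack, fixed, 136 (x) x 44 (y) x 20 mm high on a foot 4 mm wider all round and 4 mm high, three wells 14 mm deep in a row along x at x = -42, 0, +42 mm. Origin: centre of its underside. The stoppered cell and the open cell stand in the two end wells (either way round), the middle well is empty.
- sample_cell: The cell to hold, 32 g: outer 26 (x) x 16 (y) x 48 mm high, cured resin inside, white round stopper (10 mm wide, 8 high) on top. Its two broad faces (facing +y and -y, 16 mm apart) are frosted: grip here. Origin: centre of the underside; light path along x; z up. Starts in the rack, underside 6 mm above the desk, x along the rack's x, 34 mm of it above the rack.
- cell_mid (a point): Middle of the sample cell, 24 mm above its underside; axes as the cell.
- cell_windows: The two clear glass end windows of the sample cell (12 mm wide between the frosted walls, 26 mm apart over all, facing +x and -x) and its glass floor; part of the cell, same origin and axes. Not to be touched by the fingers.
- cell_stopper: The white stopper in the top of the sample cell, part of the cell, same origin and axes; its knob reaches 56 mm above the cell's underside. Not to be touched by the fingers.
- open_cell: A second, empty cell of the same size without a stopper, in the other end well, loose; leave it. Origin: centre of its underside.
- bond_bottle: Small dark dropper bottle with a white cap, 21 x 21 x 58 mm, loose bystander behind the rack. Origin: centre of its underside.
- dappen_dish: Small clear waisted glass dish, 32 x 32 x 25 mm, loose bystander behind the rack. Origin: centre of its underside.
- foil_box: White hinged little box, 34 x 56 x 18 mm, loose bystander behind the storage block. Origin: centre of its underside.
Things that resemble listed ones, but are neither listed nor needed, are in the scene too. What is shaped like the sample_cell but blue or green is not meant.

How it is judged:
On the way, in this order (a step that is already met when the one before it is completed fails the run):
1. the cassette stands fully home in the slot and is let go (z of cassette in the frame of slot_floor between -0.003 and 0.0025 m and horizontal distance between cassette and slot_floor below 0.003 m and angle between cassette's own z axis and vertical below 0.07 rad and angle between the x axis of cassette and the x axis of meter_bench, either way round below 0.09 rad and contact force between the fingers and cassette below 0.05 N), for 0.2 s.
2. the stoppered cell is lifted clear of the rack in the fingers (z of sample_cell in the frame of cell_rack above 0.025 m and contact force between the fingers and sample_cell above 0.5 N), for 0.2 s.
At the end, for the whole second after the job is handed in: Cassette untouched, within 2.5 mm of the slot floor, 3 mm of its centre, 4 degrees of upright. Cell held still by the fingers, clear of all else, its middle within 4 mm sideways, 10 mm in height and 12 mm along the beam of mid-gap, upright and square to the beam to 7 degrees (all of step 1 and x of cell_mid in the frame of beam_mid between -0.012 and 0.012 m and y of cell_mid in the frame of beam_mid between -0.004 and 0.004 m and z of cell_mid in the frame of beam_mid between -0.01 and 0.01 m and angle between sample_cell's own z axis and vertical below 0.12 rad and angle between the x axis of sample_cell and the x axis of meter_bench, either way round below 0.12 rad and contact force between the fingers and sample_cell above 0.5 N and linear speed of sample_cell below 0.02 m/s and contact force between sample_cell and meter_bench below 0.05 N and contact force between sample_cell and cassette below 0.05 N); the arm keeps its last pose, push and grip.
It fails at once if a finger presses on the clear windows of the stoppered cell (contact force between the fingers and cell_windows above 0.3 N).
It fails at once if a finger presses on the stopper (contact force between the fingers and cell_stopper above 0.3 N).
It fails at once if the stoppered cell is knocked against the bench or the cassette (contact force between sample_cell and meter_bench above 1 N or contact force between sample_cell and cassette above 1 N).
It fails at once if the open cell, the little bottle, the glass dish or the foil box is disturbed (distance of any of open_cell, bond_bottle, dappen_dish, foil_box from where it was at the start of the episode above 0.015 m).
It also fails if it takes over 62 s, if anything falls off the work surface, if the arm or the gripper's body presses on something with over 40 N, if the wrist force passes 120 N, or if a joint passes its speed limit or range.

## Working session

There is one attempt and no reset: what is moved stays moved. The work goes in short steps, Python scripts to look and compute and a tool call to move; the robot and the scene stay as the last step left them, time stands still between calls to the robot, and variables do not carry over. Pictures are saved under pics/ and viewed, and the job is handed in when it is done.

Besides the shell and the picture viewer there is one more tool, called as name(argument=value, ...) on one line, values as JSON. jog_arm: Moves the arm, as the interface text tells. Its arguments: {"type":"object","properties":{"deltas":{"type":"array","items":{"type":"number"}},"grip_force":{"type":"number"}},"required":["deltas"]}

```bash
mkdir -p pics; cat > h.py <<'E'
import numpy as np, cv2
from bench import r
def grab(n,tag):
    o=r.observe(); d=r.get_image(n)
    cv2.imwrite(f'pics/{tag}.png',d['color'][:,:,::-1])
    np.savez(f'pics/{tag}.npz',pos=o['position'],rot=o['tool_rot'],**d)
    return o,d
E
python3 - <<'E'
from h import *
print(r.observe(), r.hold_point_z)
for n in ('side','top','wrist'):
    o,d=grab(n,n+'0'); print(n,d['mtx'].tolist(),d['dist'],d.get('R'),d.get('t'),d.get('mount'))
E
```

```text
{'time': 0.0, 'qpos': array([ 1.10967982e+00,  3.81182634e-01,  1.29829784e+00, -3.80785125e-05,
        1.46358626e+00, -2.15312583e-01]), 'joint_velocities': array([-0.00103405, -0.00099807, -0.00024098, -0.00109771,  0.00208728,
        0.00099606]), 'tau': array([-4.86873269e-04, -4.37944007e+01, -2.24556059e+01,  7.13441614e-02,
        3.53306439e-02, -1.28849401e-04]), 'position': array([0.13369985, 0.53315222, 0.20903247]), 'tool_rot': array([ 0.7016128 ,  0.08618865,  0.7019334 , -0.08718082]), 'force': array([-0.76597457,  0.48242803, -0.10335635]), 'ft_torque': array([0.00762861, 0.04042713, 0.02506382]), 'opening': 0.08796310842908638} 0.0187
side [[378.1845754837715, 0.0, 257.87954815363247], [0.0, 378.1845754837715, 191.10123905757695], [0.0, 0.0, 1.0]] [0.03206962 0.         0.         0.         0.        ] [[-0.99998673  0.00149482  0.00492945]
 [-0.00305695  0.59801749 -0.80147722]
 [-0.00414596 -0.80148166 -0.59800498]] [0.46300809 0.04871535 1.15049737] None
top [[373.1263142986178, 0.0, 257.821917571887], [0.0, 373.1263142986178, 185.34100066169148], [0.0, 0.0, 1.0]] [-0.00444963  0.          0.          0.          0.        ] [[ 0.02015832 -0.99964724 -0.01729291]
 [-0.98597962 -0.01701113 -0.1659964 ]
 [ 0.16564367  0.02039667 -0.98597472]] [0.0155085  0.46883558 1.19238285] None
wrist [[285.8667437521528, 0.0, 253.86880699822242], [0.0, 285.8667437521528, 187.10903060894705], [0.0, 0.0, 1.0]] [-0.02411505  0.          0.          0.          0.        ] None None [[-2.74482711e-04 -2.89668712e-01  9.57126931e-01 -1.75248777e-01]
 [ 9.99999468e-01 -1.03163348e-03 -2.54400698e-05 -4.64030186e-04]
 [ 9.94773378e-04  9.57126414e-01  2.89668841e-01 -7.56158731e-02]
 [ 0.00000000e+00  0.00000000e+00  0.00000000e+00  1.00000000e+00]]
```

View pics/side0.png

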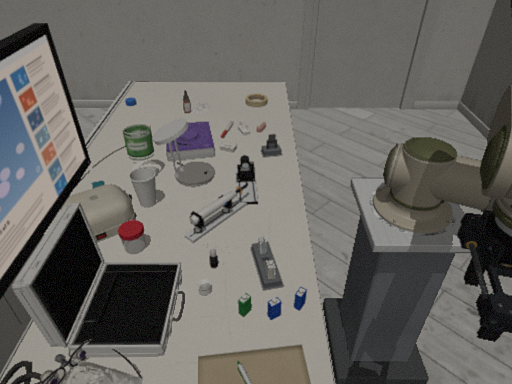

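View pics/top0.png

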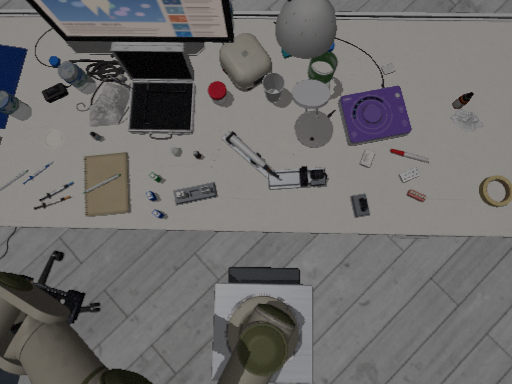

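View pics/wrist0.png

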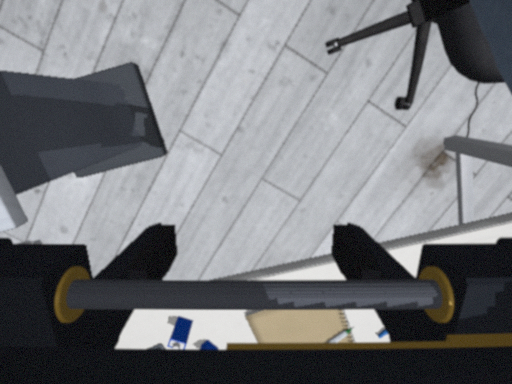

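```bash
python3 - <<'E'
from h import *
a=cv2.imread('pics/top0.png')[125:235,135:385]
cv2.imwrite('pics/topc.png',cv2.resize(a,None,fx=3.2,fy=3.2,interpolation=cv2.INTER_CUBIC))
a=cv2.imread('pics/side0.png')[125:325,165:325]
cv2.imwrite('pics/sidec.png',cv2.resize(a,None,fx=3,fy=3,interpolation=cv2.INTER_CUBIC))
E
```

```text
(no output)
```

View pics/topc.png

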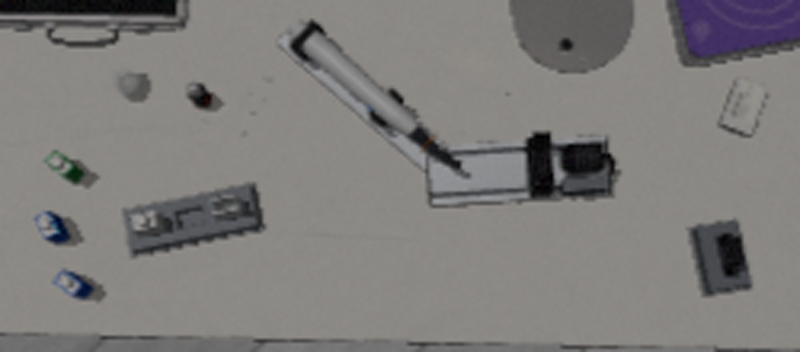

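View pics/sidec.png

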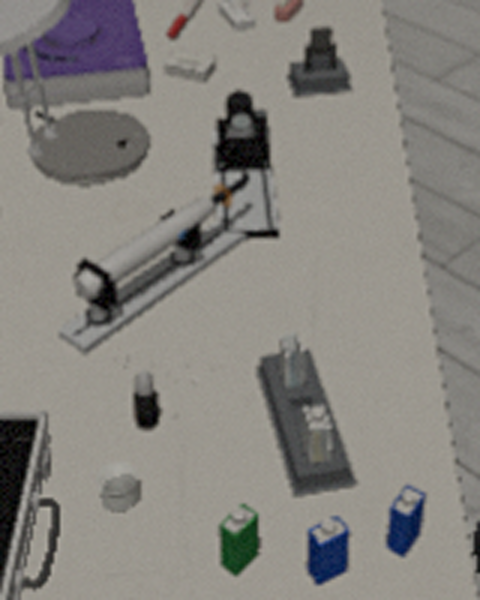

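```bash
cat >> h.py <<'E'
from scipy.spatial.transform import Rotation as Ro
def q2R(q): return Ro.from_quat([q[1],q[2],q[3],q[0]]).as_matrix()
def campose(f):
    """cam->world R, origin"""
    if 'mount' in f:
        T=f['mount'];Rt=q2R(f['rot']); return Rt@T[:3,:3], Rt@T[:3,3]+f['pos']
    return f['R'].T, -f['R'].T@f['t']
def load(tag): return dict(np.load(f'pics/{tag}.npz'))
def ray(f,uv,z):
    Rc,o=campose(f)
    p=cv2.undistortPoints(np.array(uv,float).reshape(-1,1,2),f['mtx'],f['dist']).reshape(-1,2)
    d=np.c_[p,np.ones(len(p))]@Rc.T
    return o+d*((np.atleast_1d(z)-o[2])/d[:,2])[:,None]
def proj(f,X):
    Rc,o=campose(f); X=(np.atleast_2d(X)-o)@Rc
    return cv2.projectPoints(X,np.zeros(3),np.zeros(3),f['mtx'],f['dist'])[0].reshape(-1,2)
E
python3 - <<'E'
from h import *
np.set_printoptions(precision=4,suppress=True)
f=load('top0'); 
c=lambda u,v:(135+u/3.2,125+v/3.2)
for n,u,v,z in [('cas',733,255,.076),('cellL',150,222,.05),('cellR',232,205,.05),('tip',468,175,.056),('holder',540,165,.068),('bottle',200,95,.03),('dish',133,85,.02),('rackc',192,218,.02),('railNear',430,200,.012)]:
    print(n,ray(f,[c(u,v)],z))
w=load('wrist0'); print(q2R(w['rot']))
E
```

```text
cas [[ 0.4061 -0.3134  0.076 ]]
cellL [[0.4324 0.2719 0.05  ]]
cellR [[0.4515 0.1886 0.05  ]]
tip [[ 0.4857 -0.0521  0.056 ]]
holder [[ 0.4949 -0.124   0.068 ]]
bottle [[0.5717 0.2307 0.03  ]]
dish [[0.584  0.3049 0.02  ]]
rackc [[0.4416 0.2347 0.02  ]]
railNear [[ 0.4663 -0.0142  0.012 ]]
[[-0.0006  0.2434  0.9699]
 [-0.0012  0.9699 -0.2434]
 [-1.     -0.0013 -0.0003]]
```

jog_arm(deltas=[0, 0, 0, 0, -39, 89, 1, 0, 0, 0, 0, -49, 112, 1, 0, 0, 0, 0, -68, 156, 1, 0, 0, 0, 0, -88, 200, 1, 0, 0, 0, 0, -107, 245, 1])

```text
time: 0.65
position: [0.3328, 0.379, 0.2096]
tool_rot: [0.702, 0.087, 0.702, -0.087]
force: [0.9, 0.4, -0.6]
opening: 0.0879
```

jog_arm(deltas=[0, 0, 0, 10, -20, 45, 1, 0, 0, 0, 25, -40, 90, 1, 0, 0, 0, 40, -60, 135, 1, 0, 0, 0, 50, -80, 180, 1, 0, 0, 0, 60, -88, 202, 1])

```text
time: 1.15
position: [0.5085, 0.2435, 0.1488]
tool_rot: [0.702, 0.087, 0.702, -0.088]
force: [-0.7, 0.2, 0.5]
opening: 0.088
```

```bash
python3 - <<'E'
from h import *
o,d=grab('wrist','w1'); print(o['time'],o['position'],q2R(o['tool_rot']))
E
```

```text
1.15 [0.50846276 0.24346605 0.14876327] [[-1.02711285e-04  2.45801242e-01  9.69320246e-01]
 [-4.86188931e-04  9.69320124e-01 -2.45801263e-01]
 [-9.99999877e-01 -4.96519338e-04  1.99457281e-05]]
```

View pics/w1.png

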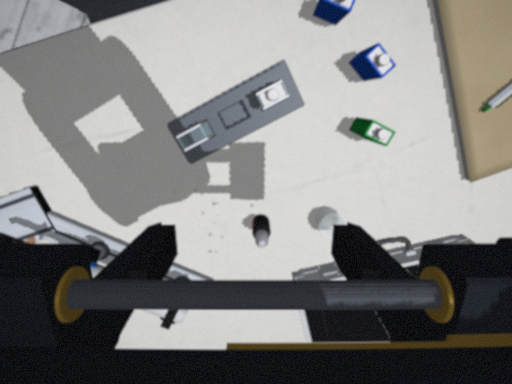

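```bash
python3 - <<'E'
from h import *
a=cv2.imread('pics/w1.png')[50:180,160:320]
cv2.imwrite('pics/w1c.png',cv2.resize(a,None,fx=4.6,fy=4.6,interpolation=cv2.INTER_CUBIC))
E
```

```text
(no output)
```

View pics/w1c.png

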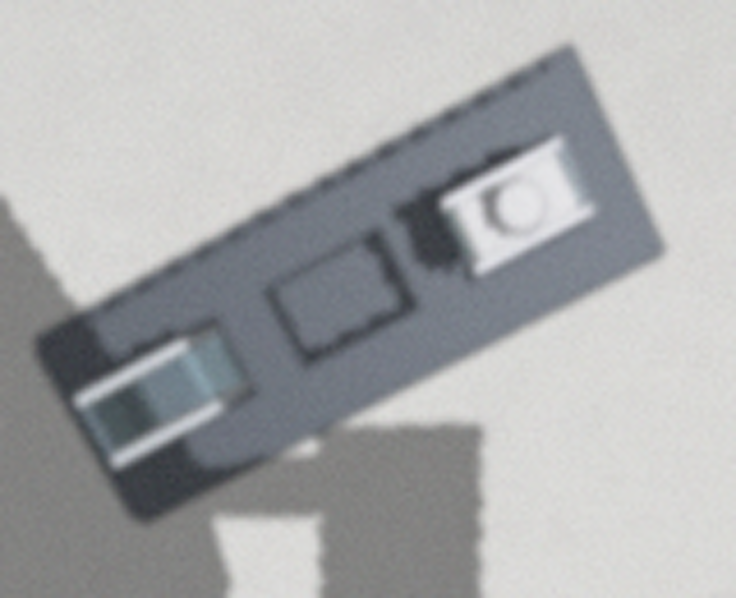

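```bash
cat > m.py <<'E'
from h import *
np.set_printoptions(precision=4,suppress=True)
def rect(f,pts,z):
    p=ray(f,pts,z); c=p.mean(0)
    e=[np.linalg.norm(p[i]-p[(i+1)%4]) for i in range(4)]
    a=(p[1]-p[0]+p[2]-p[3])[:2]
    print(c,'edges',np.round(e,4),'yaw 0->1',np.degrees(np.arctan2(a[1],a[0])))
    return c
E
python3 - <<'E'
from m import *
f=load('w1'); c=lambda L:[(160+u/4.6,50+v/4.6) for u,v in L]
rect(f,c([(440,205),(555,138),(592,210),(478,277)]),.054)
rect(f,c([(38,340),(570,43),(665,250),(140,523)]),.01)
rect(f,c([(265,290),(382,232),(415,303),(308,365)]),.02)
E
```

```text
[0.4344 0.2788 0.054 ] edges [0.0254 0.0153 0.0256 0.0156] yaw 0->1 105.23775833210418
[0.4433 0.239  0.01  ] edges [0.1387 0.0498 0.1402 0.0487] yaw 0->1 103.11013577316847
[0.4435 0.2387 0.02  ] edges [0.0292 0.017  0.028  0.019 ] yaw 0->1 103.00477957538851
```

```bash
python3 - <<'E'
from m import *
f=load('top0'); D=f['depth']
def pt(u,v):
    d=D[v,u]; Rc,o=campose(f)
    p=cv2.undistortPoints(np.array([[[u,v]]],float),f['mtx'],f['dist']).reshape(2)
    return o+Rc@(np.r_[p,1]*d)
for u,v in [(310,85),(295,95),(328,95),(310,104),(310,75),(314,130),(314,145),(296,130),(323,65),(305,25),(305,50),(370,110),(345,100),(273,85),(245,150),(230,135)]: print(u,v,pt(u,v))
E
```

```text
310 85 [ 0.7593 -0.1319  0.1769]
295 95 [ 0.7188 -0.0848  0.1945]
328 95 [ 0.7187 -0.1828  0.1978]
310 104 [ 0.6833 -0.1273  0.2136]
310 75 [ 0.8208 -0.1392  0.1181]
314 130 [ 0.6669 -0.1639  0.0218]
314 145 [ 0.6154 -0.1644  0.0163]
296 130 [ 0.6675 -0.1027  0.0173]
323 65 [ 0.9159 -0.1998  0.0034]
305 25 [ 0.5301 -0.0452  0.8426]
305 50 [ 0.5123 -0.0479  0.8166]
370 110 [ 0.729  -0.3476  0.0543]
345 100 [ 0.7665 -0.2663  0.0466]
273 85 [ 0.8272 -0.0213  0.0258]
245 150 [0.5799 0.068  0.0697]
230 135 [0.6297 0.1187 0.0711]
```

jog_arm(deltas=[0, 0, 0, 0, -40, 17, 1, 0, 0, 0, 0, -80, 34, 1, 0, 0, 0, 0, -120, 50, 1, 0, 0, 0, 0, -160, 67, 1, 0, 0, 0, 0, -200, 84, 1])

```text
time: 1.7
position: [0.5387, 0.0302, 0.1496]
tool_rot: [0.702, 0.087, 0.702, -0.087]
force: [-0.4, -0.7, -0.9]
opening: 0.088
```

jog_arm(deltas=[0, 0, 0, 0, -40, 17, 1, 0, 0, 0, 0, -80, 34, 1, 0, 0, 0, 0, -120, 50, 1, 0, 0, 0, 0, -154, 60, 1, 0, 0, 0, 0, -154, 60, 1])

```text
time: 2.2
position: [0.5597, -0.136, 0.1492]
tool_rot: [0.702, 0.088, 0.702, -0.088]
force: [-0.1, -0.4, -0.4]
opening: 0.0878
```

```bash
python3 - <<'E'
from h import *
o,d=grab('wrist','w2'); print(o['time'],o['position'],q2R(o['tool_rot']))
E
```

```text
2.2 [ 0.55965287 -0.13596115  0.1491632 ] [[-3.13701739e-04  2.47476622e-01  9.68893814e-01]
 [-5.62808014e-04  9.68893665e-01 -2.47476766e-01]
 [-9.99999792e-01 -6.22935095e-04 -1.64661801e-04]]
```

View pics/w2.png

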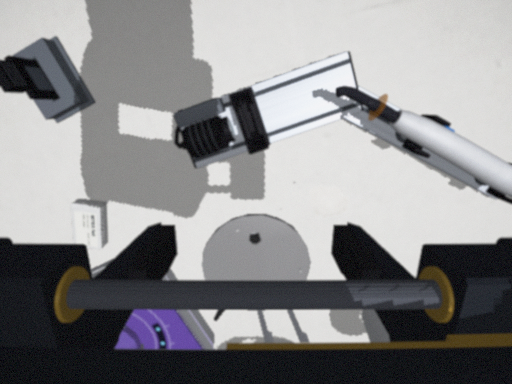

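```bash
python3 - <<'E'
from h import *
a=cv2.imread('pics/w2.png')[45:175,165:375]
a=cv2.convertScaleAbs(cv2.resize(a,None,fx=3.8,fy=3.8,interpolation=cv2.INTER_CUBIC),alpha=1.0)
b=(255*(a/255.)**0.6).astype(np.uint8)
cv2.imwrite('pics/w2c.png',b)
E
```

```text
(no output)
```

View pics/w2c.png

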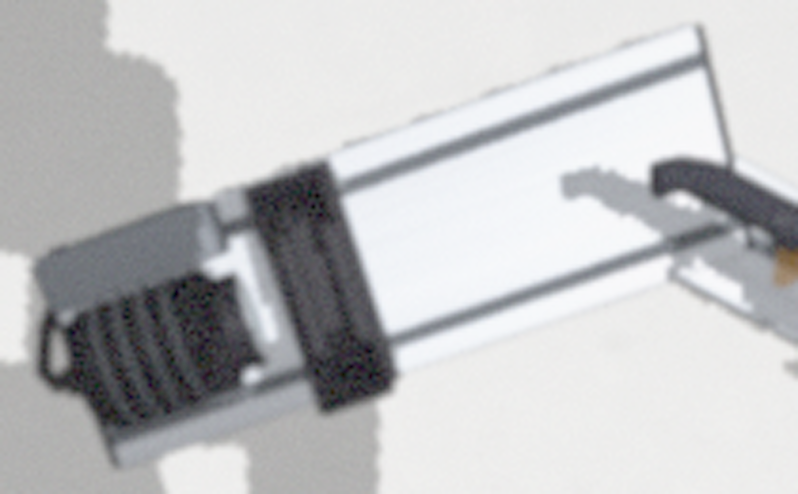

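```bash
python3 - <<'E'
from m import *
f=load('w2'); c=lambda L:[(165+u/3.8,45+v/3.8) for u,v in L]
h=rect(f,c([(330,163),(247,190),(322,410),(397,380)]),.068)
print(ray(f,c([(330,163),(247,190),(322,410),(397,380)]),.068))
p=ray(f,c([(330,150),(695,25),(395,378),(670,293),(120,467),(300,408)]),.012); print(p)
for i,j in ((1,0),(3,2),(5,4)):
    d=p[j]-p[i]; print('yaw',np.degrees(np.arctan2(d[1],d[0])))
print('tip',ray(f,c([(655,178)]),.056), )
E
```

```text
[ 0.502  -0.1248  0.068 ] edges [0.0196 0.0527 0.0191 0.0511] yaw 0->1 -84.86802778265283
[[ 0.4756 -0.1167  0.068 ]
 [ 0.4766 -0.1363  0.068 ]
 [ 0.5292 -0.1325  0.068 ]
 [ 0.5267 -0.1136  0.068 ]]
[[ 0.47   -0.1157  0.012 ]
 [ 0.4634 -0.0142  0.012 ]
 [ 0.5348 -0.1131  0.012 ]
 [ 0.5306 -0.0323  0.012 ]
 [ 0.5401 -0.1978  0.012 ]
 [ 0.5364 -0.1418  0.012 ]]
yaw -86.2506762542066
yaw -87.05499848134379
yaw -86.18936374642067
tip [[ 0.4972 -0.0433  0.056 ]]
```

jog_arm(deltas=[-0.12, 0, 0, 15, 5, 6, 1, -0.24, 0, 0, 30, 10, 12, 1, -0.311, 0, 0, 50, 16, 17, 1, -0.311, 0, 0, 50, 16, 17, 1, -0.311, 0, 0, 50, 16, 17, 1])

```text
time: 2.75
position: [0.5799, -0.1199, 0.1]
tool_rot: [0.707, -0.023, 0.707, 0.023]
force: [0.1, 0.3, -0.1]
opening: 0.0882
```

```bash
python3 - <<'E'
from h import *
o,d=grab('wrist','w3'); print(o['time'],o['position'],q2R(o['tool_rot']))
a=d['color'][:,:,::-1][40:230,130:400]
b=(255*(cv2.resize(a,None,fx=2.9,fy=2.9,interpolation=cv2.INTER_CUBIC)/255.)**0.5).astype(np.uint8)
cv2.imwrite('pics/w3c.png',b)
E
```

```text
2.75 [ 0.57992127 -0.11992583  0.09998609] [[-5.30050198e-04 -6.45592055e-02  9.97913738e-01]
 [ 2.38268453e-04  9.97913841e-01  6.45593388e-02]
 [-9.99999831e-01  2.71991053e-04 -5.13562007e-04]]
```

View pics/w3c.png

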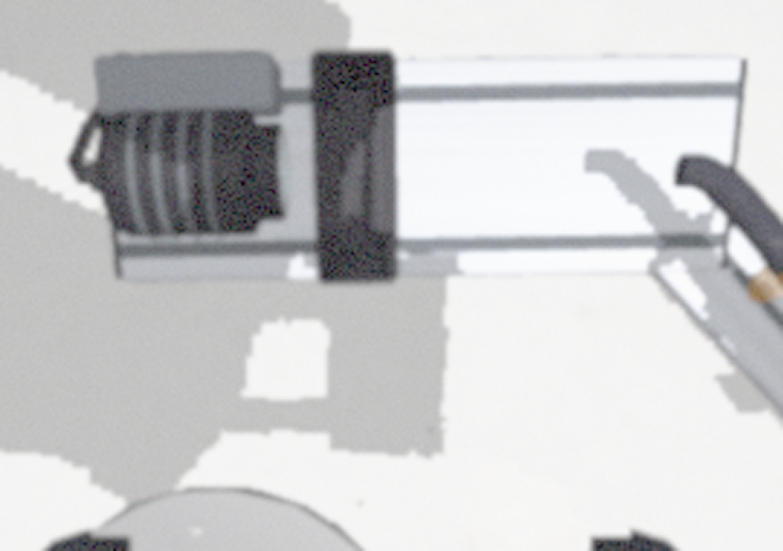

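```bash
python3 - <<'E'
from m import *
f=load('w3'); c=lambda L:[(130+u/2.9,40+v/2.9) for u,v in L]
for z in (.068,.060):
  rect(f,c([(393,53),(315,55),(320,280),(396,280)]),z)
p=ray(f,c([(745,60),(400,60),(285,62),(120,278),(640,272)]),.012); print(p)
d=p[1]-p[0]; print(np.degrees(np.arctan2(d[1],d[0]))); d=p[3]-p[4]; print(np.degrees(np.arctan2(d[1],d[0])))
print(ray(f,c([(682,172)]),.056))
a=f['color'][:,:,::-1][50:145,225:280].astype(float)
b=np.clip(255*(cv2.resize(a,None,fx=6,fy=6,interpolation=cv2.INTER_CUBIC)/90.)**0.7,0,255).astype(np.uint8)
cv2.imwrite('pics/w3d.png',b)
dd=f['depth'][50:145,225:280]; print(dd[::6,::4].round(3))
E
```

```text
[ 0.5032 -0.1258  0.068 ] edges [0.018  0.0517 0.0189 0.0521] yaw 0->1 -85.69298735025002
[ 0.5031 -0.1258  0.06  ] edges [0.0187 0.0537 0.0196 0.0541] yaw 0->1 -85.69298735025006
[[ 0.4637 -0.0133  0.012 ]
 [ 0.4708 -0.1151  0.012 ]
 [ 0.4734 -0.1488  0.012 ]
 [ 0.5398 -0.1983  0.012 ]
 [ 0.5274 -0.0348  0.012 ]]
-86.05186480505283
-85.69078318310558
[[ 0.4979 -0.0431  0.056 ]]
[[0.251 0.251 0.253 0.25  0.251 0.25  0.251 0.251 0.251 0.25  0.25  0.252
  0.25  0.251]
 [0.252 0.252 0.253 0.253 0.252 0.251 0.252 0.252 0.191 0.192 0.253 0.252
  0.253 0.253]
 [0.222 0.243 0.244 0.191 0.195 0.194 0.194 0.194 0.195 0.195 0.192 0.243
  0.243 0.242]
 [0.228 0.244 0.243 0.192 0.    0.198 0.207 0.206 0.199 0.195 0.192 0.245
  0.245 0.244]
 [0.228 0.245 0.246 0.193 0.196 0.2   0.225 0.224 0.2   0.195 0.193 0.245
  0.245 0.245]
 [0.246 0.246 0.246 0.226 0.217 0.217 0.226 0.225 0.217 0.218 0.227 0.247
  0.248 0.248]
 [0.199 0.248 0.249 0.228 0.227 0.219 0.228 0.227 0.217 0.219 0.227 0.248
  0.248 0.248]
 [0.199 0.249 0.25  0.229 0.228 0.22  0.229 0.229 0.22  0.22  0.23  0.249
  0.251 0.25 ]
 [0.197 0.215 0.249 0.231 0.23  0.221 0.23  0.229 0.221 0.22  0.23  0.251
  0.251 0.251]
 [0.199 0.215 0.252 0.253 0.231 0.223 0.232 0.231 0.224 0.223 0.232 0.253
  0.253 0.254]
 [0.203 0.255 0.254 0.254 0.234 0.225 0.233 0.232 0.225 0.222 0.233 0.254
  0.253 0.254]
 [0.211 0.255 0.256 0.257 0.233 0.225 0.234 0.234 0.233 0.224 0.234 0.255
  0.255 0.255]
 [0.258 0.257 0.257 0.258 0.203 0.208 0.237 0.236 0.236 0.206 0.204 0.257
  0.256 0.257]
 [0.258 0.259 0.259 0.259 0.203 0.209 0.219 0.217 0.216 0.206 0.204 0.258
  0.258 0.259]
 [0.26  0.259 0.26  0.259 0.206 0.207 0.207 0.206 0.207 0.208 0.205 0.26
  0.261 0.261]
 [0.273 0.275 0.273 0.274 0.274 0.274 0.274 0.273 0.273 0.274 0.273 0.273
  0.274 0.274]]<stdin>:9: RuntimeWarning: invalid value encountered in power
<stdin>:9: RuntimeWarning: invalid value encountered in cast
```

View pics/w3d.png

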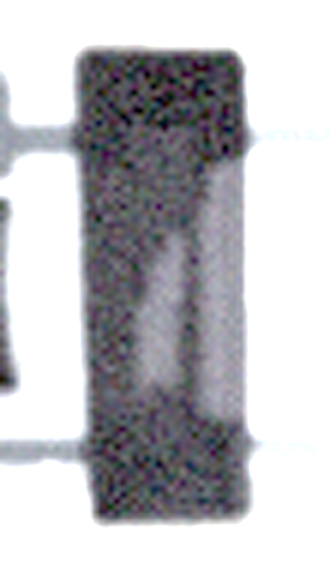

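```bash
cat >> m.py <<'E'
def cloud(f,u0,u1,v0,v1):
    Rc,o=campose(f); vv,uu=np.mgrid[v0:v1,u0:u1]
    p=cv2.undistortPoints(np.stack([uu,vv],-1).reshape(-1,1,2).astype(float),f['mtx'],f['dist']).reshape(-1,2)
    d=f['depth'][v0:v1,u0:u1].reshape(-1); P=o+(np.c_[p,np.ones(len(p))]*d[:,None])@Rc.T
    return P[d>0]
def frame(o,yaw):
    a=np.radians(yaw); return np.array([[np.cos(a),np.sin(a)],[-np.sin(a),np.cos(a)]]),np.array(o)
E
python3 - <<'E'
from m import *
f=load('w3'); P=cloud(f,130,400,40,190)
A,o=frame((.5,-.085),-86)
b=(P[:,:2]-o)@A.T*1000; z=P[:,2]*1000
print('    x:',list(range(24,62,2)))
for y in range(-36,38,2):
    s=[]
    for x in range(24,62,2):
        m=(abs(b[:,0]-x)<1)&(abs(b[:,1]-y)<1)
        s.append('%3d'%np.median(z[m]) if m.any() else '  .')
    print('%4d'%y,' '.join(s))
m=(b[:,0]>-60)&(b[:,0]<20)&(abs(b[:,1])<10); print('rail z',np.percentile(z[m],[5,20,50]))
E
```

```text
x: [24, 26, 28, 30, 32, 34, 36, 38, 40, 42, 44, 46, 48, 50, 52, 54, 56, 58, 60]
 -36   0   0   0   0   .   .   .   0   0   0   0   0   0   0   0   0   0   0   0
 -34   0   0   0   .   .   .   .   .   .   .   .   .   .   .   .   .   0   0   0
 -32  11  11  11   .   .   .   .   .   .   .   .   .   .   .   .   .  11  11  11
 -30  12  11  12  32   .   .   .   .   .   .   .   .   .   .   .  33  11  11  11
 -28  12  11  12  33   .  67  67  67   .   .   .   .   .   .   .  33  12  11  12
 -26  12  12  12  32  67  68  68  68  67  67  67  67  67  67  68  33  12  12  12
 -24  12  11  12  33  67  67  64  65  64  65  65  65  65  67  67  32  12  12  12
 -22  12  11  12  32  67  67  63  61  57  57  58  60  63  67  68  33  12  12  12
 -20  12  12  12  34  68  67  63  60  34  33  33  59  63  67  67   .  12  12  12
 -18  12  12  12  34  66  68  63  59  34  34  34  51  63  67  67   .  12  11  12
 -16  11  12  12  34  33  66  63  53  34  34  34  44  63  67  34  33  11  12  11
 -14  11  12  12  33  33  54  45  44  34  35  34  44  59  44  33  34  12  12  11
 -12  12  12  12  33  34  39  44  39  34  34  34
[... 1309 characters left out ...]
  .  33  12  12  12
  22  12  12  12  33  67  66  62  60  54  56  59  60  64  67   .  33  12  12  12
  24  12  12  18  34  68  67  65  65  65  65  64  65  65  67   .  33  12  12  13
  26  12  12  17  34  67  68  67  67  67  67  68  67  67  68  67  33  12  11  12
  28  12  12  12  33   .   .   .   .   .   .  66  67  66  67   .  13  12  12  12
  30  12  12  12  34   .   .   .   .   .   .   .   .   .   .   .  12  12  12  12
  32  10  11  11   .   .   .   .   .   .   .   .   .   .   .   .  12  11  11  10
  34   0   0   0   0   .   .   .   .   .   .   .   .   .   .   .   .   0   0   0
  36   0   0   0   0   0   0   0   0   0   0   0   0   0   0   0   0   0   0   0
rail z [11.1074 11.689  12.3571]
```

```bash
python3 - <<'E'
from m import *
f=load('w3'); P=cloud(f,130,400,40,190)
A,o=frame((.5,-.085),-86)
b=(P[:,:2]-o)@A.T*1000; z=P[:,2]*1000
k=(b[:,0]>25)&(b[:,0]<57)&(abs(b[:,1])<34)
def mar(m,n):
    q=b[m].astype(np.float32); print(n,m.sum(),cv2.minAreaRect(q))
mar(k&(z>66)&(z<69.5),'posttops')
mar(k&(z>31)&(z<69.5),'all')
for (a,c,l) in ((0,1,'post'),):
    pass
# base plate edges per y between posts
ys=[];e0=[];e1=[]
for y in range(-13,14,2):
    m=k&(abs(b[:,1]-y)<1)&(z>31)&(z<46); e0.append(b[m,0].min()); e1.append(b[m,0].max()); ys.append(y)
print(np.polyfit(ys,e0,1),np.polyfit(ys,e1,1))
s=k&(z<36)&(z>31)&(b[:,0]>40)&(b[:,0]<44); print('slot y',b[s,1].min(),b[s,1].max())
for lo,hi in((-24,-17),(17,24)):
  q=k&(b[:,1]>lo)&(b[:,1]<hi)
  h=q&(z>66); L=b[h&(b[:,0]<42),0]; R=b[h&(b[:,0]>42),0]; print('rim',L.min(),L.max(),R.min(),R.max())
# rail edges
r_=(z>9)&(z<14)&(b[:,0]>-70)&(b[:,0]<25)
xs=np.arange(-65,22,3);lo=[b[r_&(abs(b[:,0]-x)<1.5),1].min() for x in xs]; print('rail lo',np.polyfit(xs,lo,1))
r2=(z>9)&(z<14)&(b[:,0]>-78)&(b[:,0]<110); xs=np.arange(-20,22,3);hi=[b[r2&(abs(b[:,0]-x)<1.5),1].max() for x in xs]; print('hi',np.polyfit(xs,hi,1)); print('end',b[r2&(abs(b[:,1]+15)<8),0].min())
E
```

```text
posttops 449 ((41.935699462890625, 0.01666259765625), (19.118789672851562, 54.93255615234375), 0.25179845094680786)
all 2389 ((42.12651062011719, -0.3573493957519531), (23.761878967285156, 59.017452239990234), 0.3567448854446411)
[-0.0054 30.3073] [-0.0213 53.4599]
slot y -21.091006549797285 21.59840582039655
rim 32.4567204150618 35.18210578145001 42.62796451409462 51.47810635197211
rim 32.30001861410289 40.928661317758916 48.13198381460186 50.979738503218584
rail lo [  0.0068 -32.1855]
hi [ 0.0257 31.259 ]
end -75.16971520831369
```

jog_arm(deltas=[0, 0, 0, -20, -40, -24, 1, 0, 0, 0, -20, -80, -48, 1, 0, 0, 0, -20, -120, -72, 1, 0, 0, 0, -20, -160, -96, 1, 0, 0, 0, -20, -183, -110, 1])

```text
time: 3.3
position: [0.4807, -0.3136, 0.1211]
tool_rot: [0.707, -0.022, 0.706, 0.021]
force: [-0.1, -0.4, -0.1]
opening: 0.0884
```

jog_arm(deltas=[0, 0, 0, 0, 0, 0, 1])

```text
time: 3.4
position: [0.4808, -0.3138, 0.1209]
tool_rot: [0.707, -0.022, 0.706, 0.02]
force: [0.7, 0.5, -0.1]
opening: 0.0881
```

```bash
python3 - <<'E'
from m import *
o,d=grab('wrist','w4'); print(o['time'],o['position'],q2R(o['tool_rot']))
a=d['color'][:,:,::-1][20:200,150:370]
b=(255*(cv2.resize(a,None,fx=3,fy=3,interpolation=cv2.INTER_CUBIC)/255.)**0.5).astype(np.uint8)
cv2.imwrite('pics/w4c.png',b)
f=load('w4');P=cloud(f,100,420,0,230)
k=(P[:,2]>.003)&(abs(P[:,0]-.41)<.07)&(abs(P[:,1]+.313)<.06); P=P[k]; z=P[:,2]*1000
def mar(m,n):
    print(n,m.sum(),cv2.minAreaRect((P[m,:2]*1000).astype(np.float32)), 'zmed',np.median(z[m]))
mar((z>60),'block'); mar((z>73),'blocktop');mar((z>18)&(z<24),'standtop'); mar(z<27,'stand')
E
```

```text
3.4 [ 0.4808 -0.3138  0.1209] [[ 0.0012 -0.0596  0.9982]
 [-0.0019  0.9982  0.0596]
 [-1.     -0.002   0.0011]]
block 817 ((461.3843688964844, -321.7041931152344), (93.04122924804688, 90.28437805175781), 41.8585319519043) zmed 76.71718305103306
blocktop 799 ((461.3843688964844, -321.7041931152344), (93.04122924804688, 90.28437805175781), 41.8585319519043) zmed 76.7649712237927
standtop 2885 ((412.80682373046875, -318.34417724609375), (66.43245697021484, 44.216190338134766), 10.521798133850098) zmed 22.213132750261046
stand 3413 ((405.04052734375, -310.76312255859375), (87.52247619628906, 75.88261413574219), 14.568860054016113) zmed 22.06681739179728
```

View pics/w4c.png

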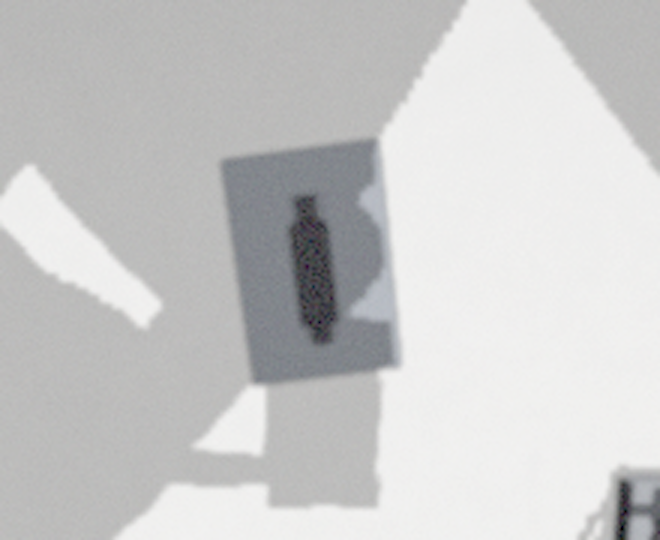

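```bash
python3 - <<'E'
from m import *
f=load('w4');P=cloud(f,190,290,60,150); z=P[:,2]*1000
m=(z>70)&(abs(P[:,0]-.41)<.04)
q=P[m,:2]*1000
print(cv2.minAreaRect(q.astype(np.float32)),np.median(z[m]),q.mean(0))
c=q.mean(0); w,V=np.linalg.eigh(np.cov((q-c).T)); print(np.degrees(np.arctan2(V[1,1],V[0,1])),np.sqrt(w*12))
m=(z>40)&(z<58); q=P[m,:2]*1000; print('frame',cv2.minAreaRect(q.astype(np.float32)),np.median(z[m]))
m=(z>18)&(z<24);q=P[m]; 
E
```

```text
((412.82513427734375, -318.28448486328125), (25.88926887512207, 10.581871032714844), 10.704337120056152) 76.0305167165362 [ 412.6518 -318.3172]
-169.34805483603637 [10.3329 25.6979]
frame ((412.7030944824219, -318.3024597167969), (39.839969635009766, 5.990537166595459), 10.644447326660156) 53.956484173855245
```

jog_arm(deltas=[-0.06, 0, 0, 0, 0, -34, 1, -0.126, 0, 0, 0, -0.4, -68, 0.2, -0.126, 0, 0, 0, -0.4, -68, 0.2, -0.126, 0, 0, 0, -0.4, -68, 0.2])

```text
time: 3.85
position: [0.415, -0.3149, 0.1205]
tool_rot: [0.704, -0.068, 0.704, 0.067]
force: [-0.4, 0.1, 1.0]
opening: 0.0662
```

```bash
cat > go.py <<'E'
import sys
from m import *
# print needed delta in tool axes to reach target x y z yaw(of tool y, deg)
x,y,z,yaw=map(float,sys.argv[1:5])
o=r.observe(); R=q2R(o['tool_rot'])
Y=np.array([np.cos(np.radians(yaw)),np.sin(np.radians(yaw)),0]); X=np.array([0,0,-1.]); T=np.c_[X,Y,np.cross(X,Y)]
d=R.T@(np.array([x,y,z])-o['position'])*1000
rv=Ro.from_matrix(R.T@T).as_rotvec()
print('t',o['time'],'pos',o['position'],'yaw',np.degrees(np.arctan2(R[1,1],R[0,1])),'open',o['opening'],'F',o['force'])
print('rot',rv.round(4),'shift mm',d.round(2))
E
python3 go.py .4128 -.3183 .05 100.6
```

```text
t 3.85 pos [ 0.415  -0.3149  0.1205] yaw 100.90449538835351 open 0.06616835627163241 F [-0.3989  0.1035  1.0139]
rot [0.0053 0.0011 0.0011] shift mm [70.52 -2.81 -2.9 ]
```

jog_arm(deltas=[0, 0, 0, 0, 0, 0, 0.2, 0, 0, 0, 0, 0, 0, 0.2])

```text
time: 4.05
position: [0.4154, -0.3152, 0.1198]
tool_rot: [0.704, -0.068, 0.704, 0.068]
force: [0.1, 0.3, 0.2]
opening: 0.0531
```

```bash
python3 go.py .4128 -.3183 .05 100.6
```

```text
t 4.05 pos [ 0.4154 -0.3152  0.1198] yaw 100.9990114216867 open 0.05308126915191685 F [0.0713 0.2773 0.1554]
rot [0.007  0.0004 0.0004] shift mm [69.77 -2.5  -3.14]
```

jog_arm(deltas=[0.007, 0, 0, 20, -2.5, -3.1, 0.2, 0.007, 0, 0, 40, -2.5, -3.1, 0.2, 0.007, 0, 0, 50, -2.5, -3.1, 0.2, 0.007, 0, 0, 50, -2.5, -3.1, 0.2])

```text
time: 4.45
position: [0.4119, -0.318, 0.0686]
tool_rot: [0.704, -0.064, 0.705, 0.066]
force: [0.6, 0.0, -0.2]
opening: 0.0531
```

```bash
python3 go.py .4128 -.3183 .05 100.6
```

```text
t 4.45 pos [ 0.4119 -0.318   0.0686] yaw 100.57392505188184 open 0.05308928904810244 F [ 0.6181  0.0192 -0.1628]
rot [-0.0005 -0.0011 -0.0022] shift mm [18.57 -0.5   0.9 ]
```

jog_arm(deltas=[0, 0, 0, 10, -0.2, 0.5, 0.2, 0, 0, 0, 18.5, -0.2, 0.5, 0.2, 0, 0, 0, 18.5, -0.2, 0.5, 0.2], grip_force=15)

```text
time: 4.75
position: [0.4121, -0.3183, 0.0503]
tool_rot: [0.704, -0.065, 0.704, 0.065]
force: [-0.6, 0.3, -0.4]
opening: 0.0529
```

```bash
python3 go.py .4128 -.3183 .05 100.6
```

```text
t 4.75 pos [ 0.4121 -0.3183  0.0503] yaw 100.55481626638108 open 0.052934014235058696 F [-0.5645  0.2556 -0.3848]
rot [-0.0008 -0.0008 -0.0014] shift mm [ 0.26 -0.08  0.68]
```

jog_arm(deltas=[0, 0, 0, 0, 0, 0, -1, 0, 0, 0, 0, 0, 0, -1, 0, 0, 0, 0, 0, 0, -1, 0, 0, 0, 0, 0, 0, -1, 0, 0, 0, 0, 0, 0, -1], grip_force=15)

```text
time: 5.25
position: [0.4124, -0.3188, 0.0513]
tool_rot: [0.704, -0.065, 0.704, 0.065]
force: [0.3, 0.2, 0.0]
opening: 0.0148
```

jog_arm(deltas=[0, 0, 0, 0, 0, 0, -1, 0, 0, 0, 0, 0, 0, -1, 0, 0, 0, 0, 0, 0, -1])

```text
time: 5.55
position: [0.4123, -0.3187, 0.0512]
tool_rot: [0.704, -0.065, 0.704, 0.065]
force: [0.6, -0.8, 0.2]
opening: 0.0005
```

```bash
python3 go.py .4128 -.3183 .05 100.6
```

```text
t 5.55 pos [ 0.4123 -0.3187  0.0512] yaw 100.5517308402161 open 0.0005036104137627499 F [ 0.5509 -0.7783  0.2051]
rot [-0.0008  0.      0.    ] shift mm [1.17 0.34 0.54]
```

```bash
python3 - <<'E'
from m import *
grab('wrist','w5')
o,d=grab('side','s5')
a=d['color'][120:180,230:310,::-1]; cv2.imwrite('pics/s5c.png',cv2.resize(a,None,fx=8,fy=8,interpolation=cv2.INTER_CUBIC))
E
```

```text
(no output)
```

View pics/w5.png

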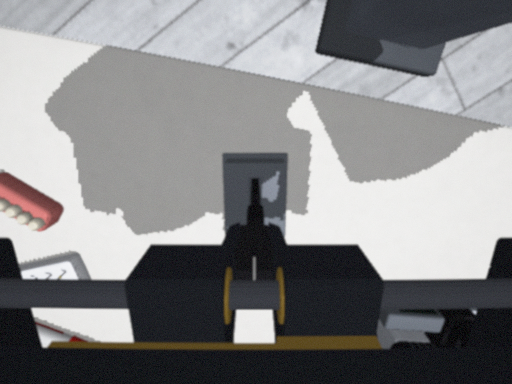

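View pics/s5c.png

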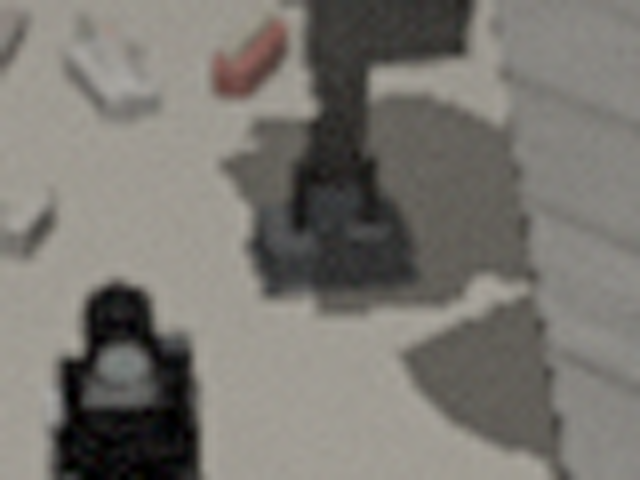

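```bash
python3 - <<'E'
from m import *
f=load('w5')
a=f['color'][140:340,150:370,::-1]
b=(255*(cv2.resize(a,None,fx=3,fy=3,interpolation=cv2.INTER_CUBIC)/255.)**0.45).astype(np.uint8)
cv2.imwrite('pics/w5c.png',b)
P=cloud(f,200,310,150,260); A,o=frame((.4128,-.3183),10.6)
b=(P[:,:2]-o)@A.T*1000; z=P[:,2]*1000
m=(abs(b[:,1])<12)&(z>26)&(z<90)
for x in range(-30,40,3):
    print(x,[ '%3.0f'%np.median(z[m&(abs(b[:,0]-x)<1.5)&(abs(b[:,1]-y)<1.)]) if (m&(abs(b[:,0]-x)<1.5)&(abs(b[:,1]-y)<1.)).any() else '  .' for y in range(-12,13,2)])
E
```

```text
-30 ['  .', '  .', '  .', '  .', '  .', '  .', '  .', '  .', '  .', '  .', '  .', '  .', '  .']
-27 ['  .', '  .', '  .', '  .', '  .', '  .', '  .', '  .', '  .', '  .', '  .', '  .', '  .']
-24 ['  .', '  .', '  .', '  .', '  .', '  .', '  .', '  .', '  .', '  .', '  .', '  .', '  .']
-21 ['  .', '  .', '  .', '  .', '  .', ' 42', ' 45', ' 40', '  .', '  .', '  .', '  .', '  .']
-18 ['  .', '  .', '  .', '  .', ' 44', ' 54', ' 54', ' 54', '  .', '  .', '  .', '  .', '  .']
-15 ['  .', '  .', '  .', '  .', '  .', ' 54', ' 54', ' 54', '  .', '  .', '  .', '  .', '  .']
-12 [' 86', ' 85', ' 85', ' 83', ' 72', ' 69', ' 70', ' 69', ' 72', ' 84', ' 85', ' 87', ' 88']
-9 ['  .', '  .', ' 86', ' 85', ' 83', ' 82', ' 82', ' 83', ' 82', ' 84', ' 86', '  .', '  .']
-6 ['  .', '  .', '  .', '  .', '  .', '  .', '  .', '  .', '  .', '  .', '  .', '  .', '  .']
-3 ['  .', '  .', '  .', '  .', '  .', '  .', '  .', '  .', '  .', '  .', '  .', '  .', '  .']
0 ['  .', '  .', '  .', '  .', '  .', '  .', '  .', '  .', '  .', '  .', '  .', '  .', '  .']
3 ['  .', '  .', '  .', '  .', '  .', '  .', '  .
[... 482 characters left out ...]
 '  .', '  .', '  .', '  .', '  .']
21 ['  .', '  .', '  .', '  .', '  .', '  .', '  .', '  .', '  .', '  .', '  .', '  .', '  .']
24 ['  .', '  .', '  .', '  .', '  .', '  .', '  .', '  .', '  .', '  .', '  .', '  .', '  .']
27 ['  .', '  .', '  .', '  .', '  .', '  .', '  .', '  .', '  .', '  .', '  .', '  .', '  .']
30 ['  .', '  .', '  .', '  .', '  .', '  .', '  .', '  .', '  .', '  .', '  .', '  .', '  .']
33 ['  .', '  .', '  .', '  .', '  .', '  .', '  .', '  .', '  .', '  .', '  .', '  .', '  .']
36 ['  .', '  .', '  .', '  .', '  .', '  .', '  .', '  .', '  .', '  .', '  .', '  .', '  .']
39 ['  .', '  .', '  .', '  .', '  .', '  .', '  .', '  .', '  .', '  .', '  .', '  .', '  .']
```

View pics/w5c.png

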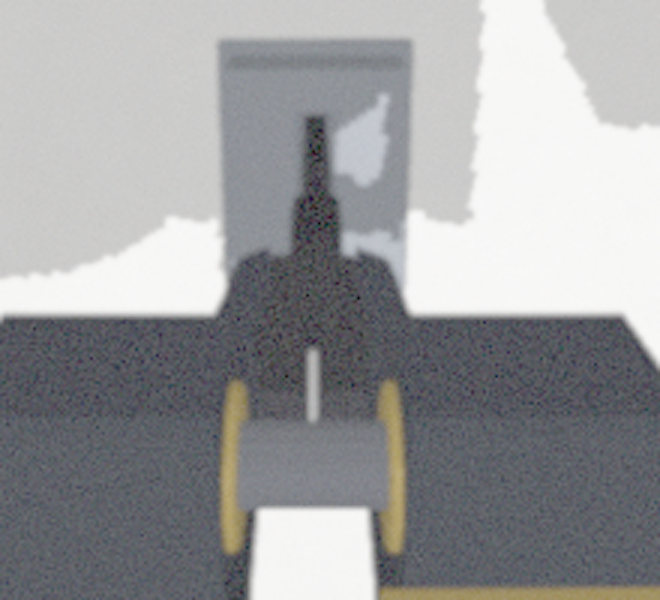

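jog_arm(deltas=[0, 0, 0, -5, 0, 0, -1, 0, 0, 0, -10, 0, 0, -1, 0, 0, 0, -20, 0, 0, -1, 0, 0, 0, -20, 0, 0, -1])

```text
time: 6.05
position: [0.4129, -0.3193, 0.0727]
tool_rot: [0.705, -0.066, 0.704, 0.064]
force: [0.7, 0.1, 0.4]
opening: 0.0008
```

```bash
python3 - <<'E'
from m import *
o,d=grab('wrist','w6'); print(o['opening'],o['position'],o['force'])
f=load('w6')
a=f['color'][140:340,150:370,::-1]
b=(255*(cv2.resize(a,None,fx=3,fy=3,interpolation=cv2.INTER_CUBIC)/255.)**0.45).astype(np.uint8)
cv2.imwrite('pics/w6c.png',b)
P=cloud(f,200,310,150,260); A,o=frame((.4128,-.3183),10.6)
b=(P[:,:2]-o)@A.T*1000; z=P[:,2]*1000
m=(abs(b[:,1])<4)&(z>26)&(z<120)
for x in range(-30,10,2):
    s=m&(abs(b[:,0]-x)<1); print(x, np.median(z[s]) if s.any() else '')
E
```

```text
0.0007617574494921625 [ 0.4129 -0.3193  0.0727] [0.7071 0.0976 0.3995]
-30 
-28 
-26 
-24 
-22 
-20 42.33919914459039
-18 54.25233239290242
-16 54.30379862511983
-14 57.6905044758351
-12 68.9571599747186
-10 110.12427339530456
-8 76.34282491111763
-6 76.24724752765724
-4 76.27733232173897
-2 76.39012267987155
0 76.31651473776967
2 76.16966801017838
4 
6 
8
```

View pics/w6c.png

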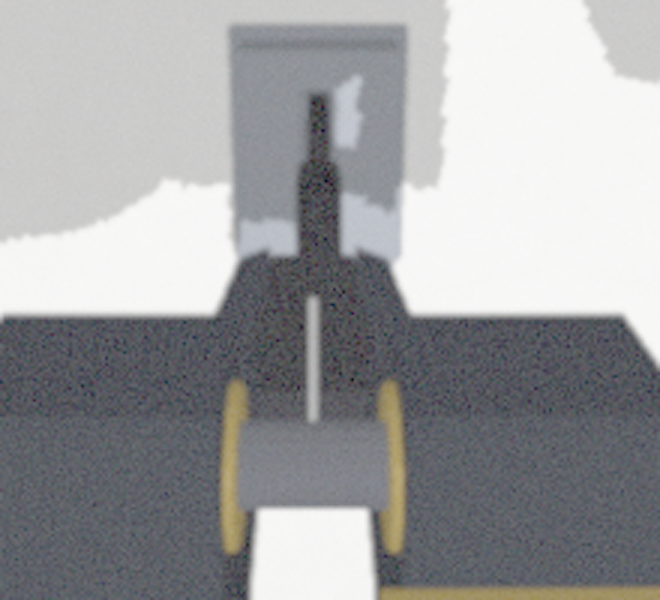

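```bash
python3 - <<'E'
from m import *
f=load('w6'); R=q2R(f['rot'])
P=(cloud(f,200,310,180,300)-f['pos'])@R*1000
for u in (232,246,255,262,275):
  for v in range(190,300,6):
    q=cloud(f,u,u+1,v,v+1)
    if len(q): print(u,v,((q[0]-f['pos'])@R*1000).round(1), end=' | ')
  print()
E
```

```text
232 190 [ 51.  -18.3  -4.7] | 232 196 [ 50.9 -18.4   0.5] | 232 202 [ 49.7 -18.4   5.4] | 232 208 [ 50.3 -18.6  10.9] | 232 214 [ 51.2 -18.8  16.7] | 232 220 [ 51.4 -18.9  22.4] | 232 226 [-34.4 -11.9 -11.3] | 232 232 [-42.2 -11.3 -11.5] | 232 238 [-49.1 -10.8 -11.6] | 232 244 [-55.1 -10.4 -11.5] | 232 250 [-60.7 -10.  -11.6] | 232 256 [-65.7  -9.6 -11.4] | 232 262 [-71.7  -9.1 -12.2] | 232 268 [-75.2  -8.9 -11.6] | 232 274 [-79.4  -8.6 -11.6] | 232 280 [-106.7   -6.2  -27.9] | 232 286 [-109.2   -6.   -27.8] | 232 292 [-109.5   -6.1  -26.1] | 232 298 [-111.2   -6.   -25.5] | 
246 190 [50.2 -6.6 -5. ] | 246 196 [50.8 -6.7  0.4] | 246 202 [50.4 -6.7  5.6] | 246 208 [49.6 -6.7 10.7] | 246 214 [50.3 -6.8 16.4] | 246 220 [50.5 -6.9 22. ] | 246 226 [-30.9  -4.5  -9.6] | 246 232 [-39.6  -4.2 -10.2] | 246 238 [-46.2  -4.1 -10.1] | 246 244 [-52.4  -3.9 -10.1] | 246 250 [-58.2  -3.7 -10.2] | 246 256 [-62.7  -3.6  -9.7] | 246 262 [-68.6  -3.5 -10.2] | 246 268 [-72.4  -3.4  -9.8] | 246 274 [-73.7  -3.4  -7.8] | 246 280 [-105.5   -2.4  -27.1] | 246 286 [-108.6   -2.3  -27.3] | 246 292 [-109.7   -
[... 1056 characters left out ...]
] | 262 280 [-106.     2.2  -27.4] | 262 286 [-108.9    2.1  -27.6] | 262 292 [-109.4    2.1  -26. ] | 262 298 [-110.9    2.   -25.2] | 
275 190 [50.6 17.4 -4.8] | 275 196 [49.6 17.4  0.1] | 275 202 [50.4 17.6  5.6] | 275 208 [49.5 17.6 10.7] | 275 214 [51.  17.9 16.7] | 275 220 [50.  17.9 21.8] | 275 226 [-34.9  11.2 -11.5] | 275 232 [-41.6  10.7 -11.2] | 275 238 [-48.2  10.3 -11.1] | 275 244 [-55.2   9.7 -11.6] | 275 250 [-59.8   9.4 -11. ] | 275 256 [-65.1   9.1 -11.1] | 275 262 [-71.4   8.6 -12. ] | 275 268 [-74.5   8.4 -11.1] | 275 274 [-79.4   8.  -11.6] | 275 280 [-105.9    5.8  -27.4] | 275 286 [-108.7    5.6  -27.4] | 275 292 [-109.5    5.6  -26.1] | 275 298 [-111.4    5.5  -25.6] |
```

```bash
python3 - <<'E'
from m import *
for t in ('w1','w4'):
  f=load(t); R=q2R(f['rot'])
  for u in (150,160,168,174,340,345,350):
    print(t,u,end=': ')
    for v in range(215,262,5):
      q=cloud(f,u,u+1,v,v+1)
      if len(q):
        p=((q[0]-f['pos'])@R*1000).round(0)
        if p[0]<60: print(v,p, end=' | ')
    print()
# where TCP-frame points project
K=f['mtx'];T=np.linalg.inv(f['mount'])
for p in [(0,0,0),(-.019,0,0),(-.028,0,-.0096),(0,0.044,-.009),(-.028,.044,-.009)]:
  c=T@np.r_[p,1]; print(p,cv2.projectPoints(c[:3],np.zeros(3),np.zeros(3),K,f['dist'])[0].ravel())
E
```

```text
w1 150: 225 [-34. -56. -12.] | 230 [-40. -54. -12.] | 235 [-46. -52. -12.] | 240 [-49. -52. -10.] | 245 [-54. -50. -10.] | 250 [-59. -48. -10.] | 255 [-63. -47. -10.] | 260 [-67. -45. -10.] | 
w1 160: 225 [-32. -52. -11.] | 230 [-38. -50. -10.] | 235 [-43. -49. -10.] | 240 [-48. -47. -10.] | 245 [-53. -46. -10.] | 250 [-53. -46.  -7.] | 255 [-54. -46.  -5.] | 260 [-55. -45.  -3.] | 
w1 168: 225 [-30. -48. -10.] | 230 [-38. -46. -10.] | 235 [-44. -44. -10.] | 240 [-44. -44.  -8.] | 245 [-44. -44.  -5.] | 250 [-46. -44.  -3.] | 255 [-46. -44.  -0.] | 260 [-47. -44.   2.] | 
w1 174: 225 [-30. -45. -10.] | 230 [-32. -44.  -8.] | 235 [-34. -44.  -5.] | 240 [-34. -44.  -3.] | 245 [-36. -44.  -0.] | 250 [-35. -44.   3.] | 255 [-36. -44.   5.] | 260 [-37. -44.   8.] | 
w1 340: 225 [-29.  48.  -9.] | 230 [-37.  45. -10.] | 235 [-43.  43. -10.] | 240 [-43.  44.  -7.] | 245 [-45.  43.  -5.] | 250 [-46.  43.  -3.] | 255 [-46.  43.  -0.] | 260 [-47.  43.   2.] | 
w1 345: 225 [-30.  50. -10.] | 230 [-37.  48. -10.] | 235 [-43.  46. -10.] | 240 [-48.  44. -10.] | 245 [-49.  44.  -8.] | 250 [-50.  4
[... 1090 characters left out ...]
. -10.] | 240 [-45.  43.  -8.] | 245 [-44.  44.  -5.] | 250 [-45.  44.  -3.] | 255 [-45.  44.   0.] | 260 [-47.  44.   2.] | 
w4 345: 225 [-32.  50. -11.] | 230 [-38.  48. -11.] | 235 [-42.  47. -10.] | 240 [-48.  45. -10.] | 245 [-50.  44.  -8.] | 250 [-51.  44.  -6.] | 255 [-51.  45.  -3.] | 260 [-52.  45.  -1.] | 
w4 350: 225 [-35.  51. -12.] | 230 [-37.  51. -10.] | 235 [-44.  49. -10.] | 240 [-48.  47. -10.] | 245 [-54.  45. -10.] | 250 [-56.  45.  -9.] | 255 [-55.  45.  -6.] | 260 [-57.  45.  -4.] | 
(0, 0, 0) [254.2286 219.793 ]
(-0.019, 0, 0) [254.2751 232.4199]
(-0.028, 0, -0.0096) [254.2914 223.9096]
(0, 0.044, -0.009) [321.3611 206.9972]
(-0.028, 0.044, -0.009) [332.5979 224.743 ]
```

View pics/w4.png

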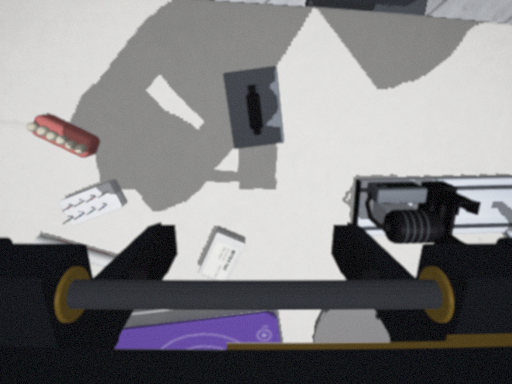

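jog_arm(deltas=[0, 0, 0, 0, 0, 0, 0.2, 0, 0, 0, 0, 0, 0, 0.2, 0, 0, 0, 0, 0, 0, 0.2, 0, 0, 0, 0, 0, 0, 0.2, 0, 0, 0, 0, 0, 0, 0.2], grip_force=15)

```text
time: 6.6
position: [0.4123, -0.3187, 0.071]
tool_rot: [0.704, -0.065, 0.704, 0.065]
force: [0.2, -1.0, -0.2]
opening: 0.0387
```

```bash
python3 go.py .4128 -.3183 .022 100.6
```

```text
t 6.6 pos [ 0.4123 -0.3187  0.071 ] yaw 100.55647404072606 open 0.03867416631894969 F [ 0.1797 -0.9703 -0.1635]
rot [-0.0008 -0.0002 -0.0002] shift mm [49.03  0.26  0.58]
```

jog_arm(deltas=[0, 0, 0, 15, 0.3, 0.6, 0.2, 0, 0, 0, 35, 0.3, 0.6, 0.2, 0, 0, 0, 49, 0.3, 0.6, 0.2, 0, 0, 0, 49, 0.3, 0.6, 0.2, 0, 0, 0, 49, 0.3, 0.6, 0])

```text
time: 7.1
position: [0.413, -0.3184, 0.0224]
tool_rot: [0.704, -0.065, 0.704, 0.065]
force: [0.4, -0.2, -0.3]
opening: 0.0469
```

jog_arm(deltas=[0, 0, 0, 0, 0, 0, -1, 0, 0, 0, 0, 0, 0, -1, 0, 0, 0, 0, 0, 0, -1, 0, 0, 0, 0, 0, 0, -1, 0, 0, 0, 0, 0, 0, -1])

```text
time: 7.6
position: [0.4129, -0.3184, 0.0223]
tool_rot: [0.704, -0.065, 0.704, 0.065]
force: [0.3, 0.7, 0.9]
opening: 0.0097
```

jog_arm(deltas=[0, 0, 0, 0, 0, 0, -1, 0, 0, 0, 0, 0, 0, -1, 0, 0, 0, 0, 0, 0, -1])

```text
time: 7.9
position: [0.413, -0.3184, 0.0223]
tool_rot: [0.704, -0.065, 0.704, 0.065]
force: [-0.3, 0.2, 3.0]
opening: 0.0095
```

```bash
python3 go.py .4128 -.3183 .022 100.6
```

```text
t 7.9 pos [ 0.413  -0.3184  0.0223] yaw 100.5558856993318 open 0.009496134003135419 F [-0.3468  0.217   3.0251]
rot [-0.0008  0.0002  0.0003] shift mm [ 0.33  0.11 -0.14]
```

jog_arm(deltas=[0, 0, 0, -10, 0, 0, -1, 0, 0, 0, -30, 0, 0, -1, 0, 0, 0, -60, 0, 0, -1, 0, 0, 0, -100, 0, 0, -1, 0, 0, 0, -100, 0, 0, -1])

```text
time: 8.4
position: [0.4144, -0.3199, 0.1271]
tool_rot: [0.706, -0.068, 0.702, 0.062]
force: [-0.2, 0.0, -0.4]
opening: 0.01
```

```bash
python3 go.py .503 -.1267 .122 94.2; python3 - <<'E'
from h import *
o,d=grab('wrist','w7')
a=d['color'][140:340,150:370,::-1]
b=(255*(cv2.resize(a,None,fx=3,fy=3,interpolation=cv2.INTER_CUBIC)/255.)**0.45).astype(np.uint8)
cv2.imwrite('pics/w7c.png',b)
E
```

```text
t 8.4 pos [ 0.4144 -0.3199  0.1271] yaw 100.56758364742932 open 0.010008992531196475 F [-0.1632  0.037  -0.4098]
rot [0.1112 0.0048 0.0077] shift mm [  4.25 173.73 122.56]
```

View pics/w7c.png

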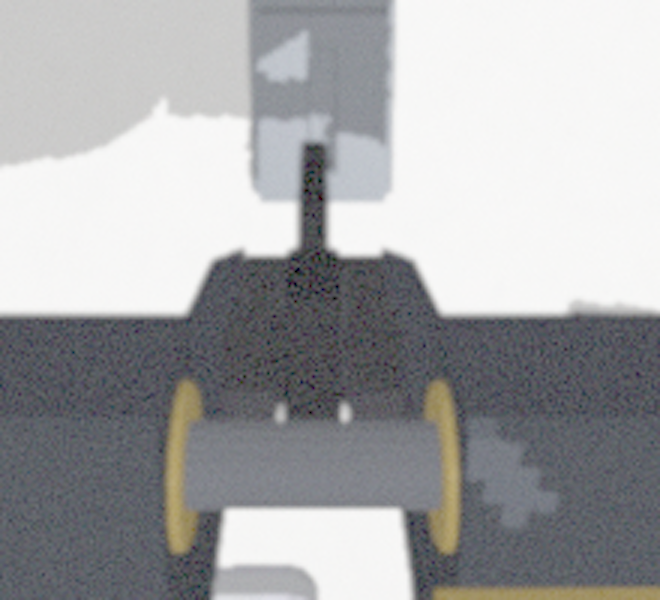

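jog_arm(deltas=[0.03, 0, 0, 0, 40, 28, -1, 0.06, 0, 0, 0, 80, 56, -1, 0.09, 0, 0, 0, 120, 84, -1, 0.11, 0, 0, 0, 155, 110, -1, 0.11, 0, 0, 0, 173, 122, -1])

```text
time: 8.95
position: [0.5013, -0.1226, 0.121]
tool_rot: [0.706, -0.026, 0.707, 0.027]
force: [-1.2, -0.1, 0.1]
opening: 0.0097
```

jog_arm(deltas=[0, 0, 0, 0, 0, 0, -1, 0, 0, 0, 0, 0, 0, -1])

```text
time: 9.15
position: [0.5006, -0.1259, 0.1213]
tool_rot: [0.706, -0.026, 0.707, 0.027]
force: [0.0, -0.3, -0.3]
opening: 0.01
```

```bash
python3 go.py .503 -.1267 .090 94.2; python3 - <<'E'
from h import *
o,d=grab('wrist','w8')
a=d['color'][140:340,150:370,::-1]
b=(255*(cv2.resize(a,None,fx=3,fy=3,interpolation=cv2.INTER_CUBIC)/255.)**0.45).astype(np.uint8)
cv2.imwrite('pics/w8c.png',b)
E
```

```text
t 9.15 pos [ 0.5006 -0.1259  0.1213] yaw 94.29908960881 open 0.009961752260399899 F [ 0.0026 -0.2853 -0.3249]
rot [ 0.0017 -0.0016 -0.0006] shift mm [31.33 -0.99  2.35]
```

View pics/w8c.png

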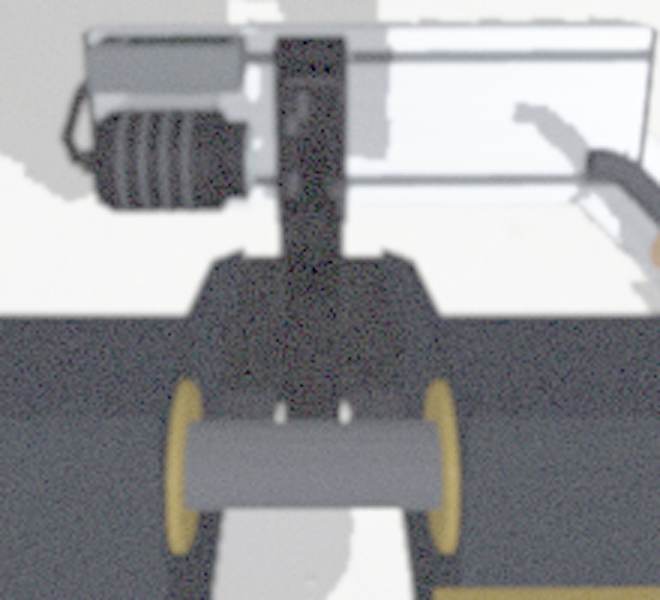

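```bash
cat > al.py <<'E'
import sys
from m import *
f=load(sys.argv[1]); P=cloud(f,190,320,120,235)
A,o=frame((.5,-.085),-85.8)
b=(P[:,:2]-o)@A.T*1000; z=P[:,2]*1000
T=(P-f['pos'])@q2R(f['rot'])*1000
def st(m,n):
    if m.sum()<10: print(n,'few');return
    q=b[m]; print(n,m.sum(),'x',np.percentile(q[:,0],[2,50,98]).round(1),'y',np.percentile(q[:,1],[2,50,98]).round(1),'z',np.median(z[m]).round(1),cv2.minAreaRect(q.astype(np.float32)))
k=(abs(b[:,0]-42)<14)&(abs(b[:,1])<32)
st(k&(z>65)&(z<69.5)&(b[:,1]<-14),'posttop near')
st(k&(z>31)&(z<36),'base')
c=(z>74)&(T[:,0]<16)&(abs(T[:,1])<8)
st(c&(T[:,0]>-27),'cassette frame')
zz=T[c&(T[:,0]>-27)]; print('tool: y',np.percentile(zz[:,1],[1,50,99]),'z',np.percentile(zz[:,2],[1,99]),'x',np.percentile(zz[:,0],[1,99]))
E
python3 al.py w8
```

```text
posttop near 175 x [32.6 42.6 51.7] y [-27.  -23.8 -14.9] z 67.6 ((42.23615264892578, -20.88933563232422), (19.235586166381836, 12.354976654052734), 1.2347406148910522)
base 608 x [30.1 41.8 53.9] y [-29.7  -4.6  26. ] z 34.2 ((42.051509857177734, -0.33295249938964844), (23.767654418945312, 59.23465347290039), 0.4288926124572754)
cassette frame 187 x [38.4 41.  44. ] y [-22.7 -22.2 -21.6] z 131.9 ((41.22277069091797, -22.14164161682129), (5.885474681854248, 1.2656887769699097), 0.4422817528247833)
tool: y [-3.2148 -0.1361  2.5281] z [-20.362  -19.1646] x [-26.7009   9.5717]
```

jog_arm(deltas=[0, 0, 0, 10, -0.9, 2.3, -1, 0, 0, 0, 25, -0.9, 2.3, -1, 0, 0, 0, 31, -0.9, 2.3, -1, 0, 0, 0, 31, -0.9, 2.3, -1, 0, 0, 0, 31, -0.9, 2.3, -1])

```text
time: 9.7
position: [0.5035, -0.1271, 0.0912]
tool_rot: [0.707, -0.026, 0.707, 0.026]
force: [-0.1, -0.7, -1.2]
opening: 0.0098
```

```bash
python3 go.py .503 -.1267 .0483 94.2; python3 -c "
from h import *
grab('wrist','w9')"; python3 al.py w9
```

```text
t 9.7 pos [ 0.5035 -0.1271  0.0912] yaw 94.21347255944833 open 0.00975160148078183 F [-0.0869 -0.7431 -1.2186]
rot [0.0002 0.0001 0.0001] shift mm [42.94  0.42 -0.48]
posttop near 208 x [32.3 41.6 51.7] y [-27.1 -23.6 -15. ] z 67.5 ((42.05051040649414, -20.943273544311523), (20.050121307373047, 12.584400177001953), 2.625068426132202)
base 655 x [30.1 41.5 53.8] y [-29.8  -6.9  27. ] z 34.1 ((42.13848114013672, -0.1902008056640625), (23.757822036743164, 59.65782928466797), 0.7165489196777344)
cassette frame 189 x [39.8 42.4 45.4] y [-19.9 -19.5 -18.8] z 101.7 ((42.54352569580078, -19.423389434814453), (1.680143117904663, 5.892951011657715), 88.09703063964844)
tool: y [-3.2235 -0.139   2.5185] z [-20.3882 -19.1166] x [-26.825   10.3453]
```

jog_arm(deltas=[0, 0, 0, 5, 0.4, -0.4, -1, 0, 0, 0, 12, 0.4, -0.4, -1, 0, 0, 0, 20, 0.4, -0.4, -1, 0, 0, 0, 25, 0.4, -0.4, -1, 0, 0, 0, 25, 0.4, -0.4, -1])

```text
time: 10.25
position: [0.5027, -0.126, 0.0652]
tool_rot: [0.706, -0.026, 0.707, 0.027]
force: [-0.5, 0.2, -0.5]
opening: 0.0099
```

jog_arm(deltas=[0, 0, 0, 6, 0, 0, -1, 0, 0, 0, 12, 0, 0, -1, 0, 0, 0, 15, 0, 0, -1, 0, 0, 0, 15, 0, 0, -1])

```text
time: 10.65
position: [0.5029, -0.1261, 0.0507]
tool_rot: [0.706, -0.026, 0.707, 0.026]
force: [1.2, -1.5, -0.8]
opening: 0.0096
```

```bash
python3 go.py .503 -.1267 .0483 94.2; python3 -c "
from h import *
grab('wrist','w10')"; python3 al.py w10
```

```text
t 10.65 pos [ 0.5029 -0.1261  0.0507] yaw 94.25225751524312 open 0.009643215956056198 F [ 1.1817 -1.5401 -0.8196]
rot [ 0.0009 -0.0008 -0.0004] shift mm [ 2.36 -0.57  0.11]
posttop near 322 x [32.6 42.  51.4] y [-26.9 -22.7 -15.1] z 67.5 ((41.891822814941406, -20.79846954345703), (12.556642532348633, 19.069053649902344), 88.25151062011719)
base 562 x [30.1 42.7 53.8] y [-29.9 -23.1   9.7] z 34.2 ((41.93001937866211, -9.771278381347656), (23.996665954589844, 40.809444427490234), 0.44415104389190674)
cassette frame 21 x [39.2 42.  44. ] y [-20.4 -20.  -19.6] z 75.5 ((41.710777282714844, -20.06652069091797), (5.090603828430176, 0.7007542252540588), 4.0957746505737305)
tool: y [-2.8438 -0.6962  2.1192] z [-20.2355 -19.427 ] x [-26.484  -23.3574]
```

Going in well; final 2.5 mm, then open slightly.

jog_arm(deltas=[0, 0, 0, 1.5, 0, 0, -1, 0, 0, 0, 3, 0, 0, -1, 0, 0, 0, 3, 0, 0, -1])

```text
time: 11.0
position: [0.5032, -0.1263, 0.0483]
tool_rot: [0.707, -0.026, 0.706, 0.026]
force: [-0.0, -0.5, 1.4]
opening: 0.0093
```

```bash
python3 go.py .503 -.1267 .0483 94.2
```

```text
t 11.0 pos [ 0.5032 -0.1263  0.0483] yaw 94.25001692244543 open 0.009252467163655081 F [-0.0361 -0.5352  1.3527]
rot [0.0009 0.0005 0.0003] shift mm [ 0.03 -0.35 -0.25]
```

jog_arm(deltas=[0, 0, 0, 0, 0, 0, -0.3, 0, 0, 0, 0, 0, 0, -0.3, 0, 0, 0, 0, 0, 0, -0.3, 0, 0, 0, 0, 0, 0, -0.3, 0, 0, 0, 0, 0, 0, -0.3])

```text
time: 11.5
position: [0.503, -0.1262, 0.0481]
tool_rot: [0.707, -0.026, 0.707, 0.026]
force: [-0.4, -0.0, -0.2]
opening: 0.031
```

jog_arm(deltas=[0, 0, 0, -15, 0, 0, -0.3, 0, 0, 0, -40, 0, 0, -0.3, 0, 0, 0, -80, 0, 0, -0.3, 0, 0, 0, -80, 0, 0, 0.2])

```text
time: 11.9
position: [0.505, -0.1272, 0.1324]
tool_rot: [0.709, -0.028, 0.704, 0.025]
force: [0.9, -0.1, 0.5]
opening: 0.0367
```

```bash
python3 go.py .575 -.125 .13 94.2
```

```text
t 11.9 pos [ 0.505  -0.1272  0.1324] yaw 94.26263896629375 open 0.036666016269253185 F [ 0.8845 -0.056   0.4786]
rot [0.0011 0.0072 0.0044] shift mm [ 2.97 -3.04 69.92]
```

jog_arm(deltas=[0, 0, 0, 0, 0, 35, 0.2, 0, 0, 0, 0, 0, 70, 0.2, 0, 0, 0, 0, 0, 70, 0.2, 0, 0, 0, 0, 0, 70, 0.2])

```text
time: 12.3
position: [0.5725, -0.1208, 0.1271]
tool_rot: [0.706, -0.026, 0.707, 0.027]
force: [-0.5, -0.3, 0.1]
opening: 0.0526
```

```bash
python3 - <<'E'
from m import *
o,d=grab('wrist','w11')
a=d['color'][40:220,150:390,::-1]
b=(255*(cv2.resize(a,None,fx=3,fy=3,interpolation=cv2.INTER_CUBIC)/255.)**0.45).astype(np.uint8)
cv2.imwrite('pics/w11c.png',b)
f=load('w11')
P=cloud(f,130,400,30,190); A,o=frame((.5,-.085),-85.8)
b=(P[:,:2]-o)@A.T*1000; z=P[:,2]*1000; k=(abs(b[:,0]-42)<14)&(abs(b[:,1])<32)
for lo,hi,n in ((97,106,'blocktop'),(77,84,'frametop'),(66,69.5,'rim'),(31,36,'base')):
    m=k&(z>lo)&(z<hi); print(n,m.sum(),np.median(z[m]),cv2.minAreaRect(b[m].astype(np.float32)))
E
```

```text
blocktop 581 102.10637367765263 ((41.801025390625, 0.24485206604003906), (9.688405990600586, 25.14691734313965), 0.0025226965080946684)
frametop 120 79.91640201038157 ((41.51551818847656, 0.37165260314941406), (39.61415100097656, 5.2124738693237305), 89.80787658691406)
rim 346 67.6475028045404 ((41.654327392578125, 0.2663288116455078), (18.907787322998047, 54.14098358154297), 0.45542994141578674)
base 378 34.1870923835664 ((41.993408203125, -0.23150253295898438), (23.78971290588379, 59.01461410522461), 0.7070724368095398)
```

View pics/w11c.png

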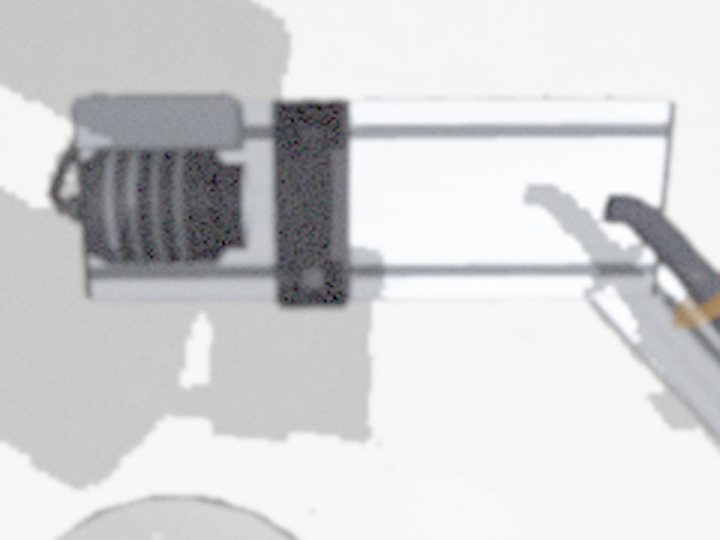

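jog_arm(deltas=[0.14, 0, 0, 0, 45, -15, 0, 0.28, 0, 0, 0, 90, -30, 0, 0.42, 0, 0, 0, 135, -45, 0, 0.56, 0, 0, 0, 180, -60, 0, 0.7, 0, 0, 0, 220, -75, 0])

```text
time: 12.85
position: [0.4797, 0.0941, 0.1282]
tool_rot: [0.672, 0.22, 0.672, -0.22]
force: [1.3, 1.2, 0.4]
opening: 0.0438
```

```bash
python3 go.py .451 .206 .12 13.05
```

```text
t 12.85 pos [0.4797 0.0941 0.1282] yaw 53.78699123995569 open 0.043819546846302466 F [1.2651 1.1769 0.3749]
rot [ 0.711  -0.0002  0.0002] shift mm [  8.26  73.34 -89.24]
```

jog_arm(deltas=[0.14, 0, 0, 2, 20, -20, 0, 0.28, 0, 0, 4, 40, -40, 0, 0.42, 0, 0, 8, 55, -60, 0, 0.56, 0, 0, 8, 73, -89, 0, 0.711, 0, 0, 8, 73, -89, 0])

```text
time: 13.35
position: [0.4499, 0.206, 0.1201]
tool_rot: [0.554, 0.439, 0.555, -0.439]
force: [0.6, 0.3, -0.1]
opening: 0.044
```

jog_arm(deltas=[0, 0, 0, 0, 0, 0, 0, 0, 0, 0, 0, 0, 0, 0])

```text
time: 13.55
position: [0.452, 0.2035, 0.1202]
tool_rot: [0.556, 0.437, 0.556, -0.437]
force: [-0.2, -1.0, -0.3]
opening: 0.0444
```

```bash
python3 go.py .451 .206 .12 13.05;python3 - <<'E'
from m import *
o,d=grab('wrist','w12')
a=d['color'][20:230,130:380,::-1]
cv2.imwrite('pics/w12c.png',cv2.resize(a,None,fx=2.8,fy=2.8,interpolation=cv2.INTER_CUBIC))
f=load('w12')
P=cloud(f,100,420,0,230); A,o=frame((.4338,.2797),103.05)
b=(P[:,:2]-o)@A.T*1000; z=P[:,2]*1000
k=(abs(b[:,0])<20)&(abs(b[:,1])<14)
for lo,hi,n in ((58,66,'stopper'),(51,57,'celltop'),):
    m=k&(z>lo)&(z<hi); print(n,m.sum(),np.median(z[m]),cv2.minAreaRect(b[m].astype(np.float32)))
m=(z>18)&(z<22)&(abs(b[:,1])<32)&(b[:,0]>-120)&(b[:,0]<35); print('rack',np.median(z[m]),cv2.minAreaRect(b[m].astype(np.float32)))
E
```

```text
t 13.55 pos [0.452  0.2035 0.1202] yaw 13.660856827464581 open 0.04440177406816008 F [-0.1842 -0.9665 -0.3263]
rot [0.0107 0.0001 0.0002] shift mm [ 0.22 -0.4  -2.7 ]
stopper 135 61.9939016187642 ((-0.5156035423278809, 0.8791894912719727), (9.81209945678711, 9.214312553405762), 46.67137908935547)
celltop 524 54.00604466943398 ((-0.3882608413696289, 0.6787614822387695), (25.619789123535156, 15.428627014160156), 0.28761327266693115)
rack 20.20194997490482 ((-42.62774658203125, 1.1861248016357422), (44.21379089355469, 137.2916259765625), 89.74633026123047)
```

View pics/w12c.png

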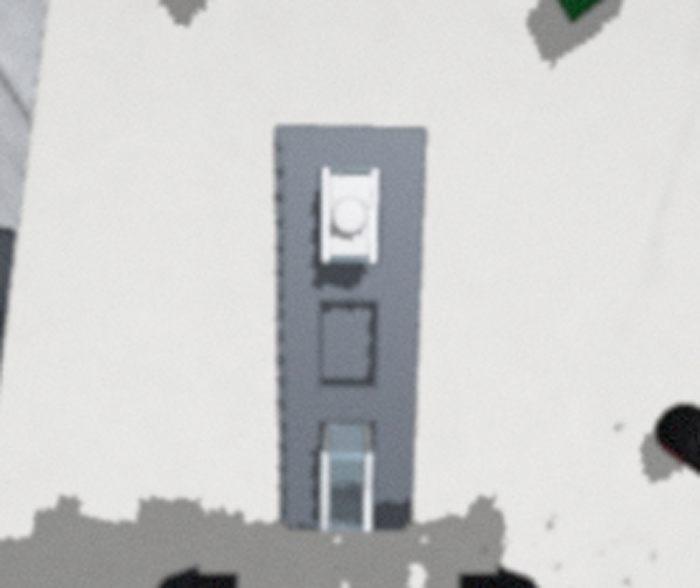

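```bash
python3 - <<'E'
from m import *
for t,us in (('w12',(195,200,205,300,305,310)),('w6',(240,250,262,268))):
  f=load(t); R=q2R(f['rot'])
  for u in us:
    print(t,u,[tuple(((cloud(f,u,u+1,v,v+1)[0]-f['pos'])@R*1000).round(1)) for v in range(219,229) if len(cloud(f,u,u+1,v,v+1)) and ((cloud(f,u,u+1,v,v+1)[0]-f['pos'])@R)[0]<0][:3])
E
python3 go.py .4332 .2791 .06 13.3
```

```text
w12 195 [(np.float64(-32.1), np.float64(-33.1), np.float64(-10.5)), (np.float64(-32.8), np.float64(-32.9), np.float64(-10.2)), (np.float64(-34.8), np.float64(-32.5), np.float64(-10.6))]
w12 200 [(np.float64(-28.6), np.float64(-31.0), np.float64(-10.2)), (np.float64(-29.7), np.float64(-30.8), np.float64(-10.1)), (np.float64(-28.3), np.float64(-31.1), np.float64(-8.8))]
w12 205 [(np.float64(-29.5), np.float64(-28.1), np.float64(-8.7)), (np.float64(-31.5), np.float64(-27.7), np.float64(-9.1)), (np.float64(-32.3), np.float64(-27.6), np.float64(-8.8))]
w12 300 [(np.float64(-30.6), np.float64(24.5), np.float64(-9.2)), (np.float64(-31.2), np.float64(24.4), np.float64(-8.9)), (np.float64(-32.0), np.float64(24.3), np.float64(-8.6))]
w12 305 [(np.float64(-31.0), np.float64(27.2), np.float64(-9.4)), (np.float64(-30.2), np.float64(27.4), np.float64(-8.4)), (np.float64(-32.2), np.float64(27.0), np.float64(-8.7))]
w12 310 [(np.float64(-30.2), np.float64(30.0), np.float64(-10.2)), (np.float64(-31.6), np.float64(29.8), np.float64(-10.2)), (np.float64(-32.1), np.float64(29.7), np.float64(-9.9))]
w6 2
[... 172 characters left out ...]
))]
w6 250 [(np.float64(-3.8), np.float64(-2.6), np.float64(-2.2)), (np.float64(-3.4), np.float64(-2.6), np.float64(-1.3)), (np.float64(-3.1), np.float64(-2.7), np.float64(-0.5))]
w6 262 [(np.float64(-3.8), np.float64(5.1), np.float64(-2.2)), (np.float64(-3.7), np.float64(5.2), np.float64(-1.5)), (np.float64(-3.7), np.float64(5.2), np.float64(-0.7))]
w6 268 [(np.float64(-31.5), np.float64(7.6), np.float64(-11.7)), (np.float64(-31.6), np.float64(7.6), np.float64(-11.2)), (np.float64(-32.8), np.float64(7.5), np.float64(-11.1))]
t 13.6 pos [0.4523 0.2034 0.1202] yaw 13.612453773769923 open 0.04381041903051317 F [ 0.9375  0.0409 -0.6842]
rot [0.0055 0.0001 0.    ] shift mm [ 60.23  -0.7  -78.1 ]
```

jog_arm(deltas=[0.005, 0, 0, 0, -0.7, -39, 0, 0.005, 0, 0, 20, -0.7, -78, 0, 0.005, 0, 0, 50, -0.7, -78, 0, 0.005, 0, 0, 60, -0.7, -78, 0, 0.005, 0, 0, 60, -0.7, -78, 0])

```text
time: 14.1
position: [0.4332, 0.2788, 0.0593]
tool_rot: [0.554, 0.438, 0.555, -0.44]
force: [0.2, 0.8, 0.2]
opening: 0.044
```

jog_arm(deltas=[0, 0, 0, 0, 0, 0, 0, 0, 0, 0, 0, 0, 0, 0])

```text
time: 14.3
position: [0.4345, 0.2794, 0.0613]
tool_rot: [0.554, 0.44, 0.554, -0.439]
force: [0.1, 0.5, 0.3]
opening: 0.0439
```

```bash
python3 go.py .4332 .2791 -.003 13.3
```

```text
t 14.3 pos [0.4345 0.2794 0.0613] yaw 13.136054983151865 open 0.043920569461804525 F [0.0608 0.5323 0.3235]
rot [-0.0029 -0.0002 -0.0021] shift mm [64.32 -1.43 -0.01]
```

jog_arm(deltas=[-0.003, 0, 0, 20, -1.2, 0, 0, -0.003, 0, 0, 40, -1.2, 0, 0, -0.003, 0, 0, 55, -1.2, 0, 0, -0.003, 0, 0, 64, -1.2, 0, 0, -0.003, 0, 0, 64, -1.2, 0, 0])

```text
time: 14.8
position: [0.4324, 0.2792, -0.004]
tool_rot: [0.555, 0.438, 0.555, -0.439]
force: [1.2, -0.2, 0.4]
opening: 0.0442
```

jog_arm(deltas=[0, 0, 0, 0, 0, 0, 0])

```text
time: 14.9
position: [0.4329, 0.2795, -0.0031]
tool_rot: [0.555, 0.439, 0.554, -0.438]
force: [0.2, -0.0, -0.1]
opening: 0.0441
```

```bash
python3 go.py .4332 .2791 -.003 13.3; python3 - <<'E'
from h import *
o,d=grab('wrist','w13')
a=d['color'][100:340,130:370,::-1]
cv2.imwrite('pics/w13c.png',cv2.resize(a,None,fx=2.5,fy=2.5,interpolation=cv2.INTER_CUBIC))
E
```

```text
t 14.9 pos [ 0.4329  0.2795 -0.0031] yaw 13.341682706045617 open 0.04411054818919783 F [ 0.2235 -0.0046 -0.085 ]
rot [ 0.0007 -0.0001 -0.0012] shift mm [-0.1   0.17  0.49]
```

View pics/w13c.png

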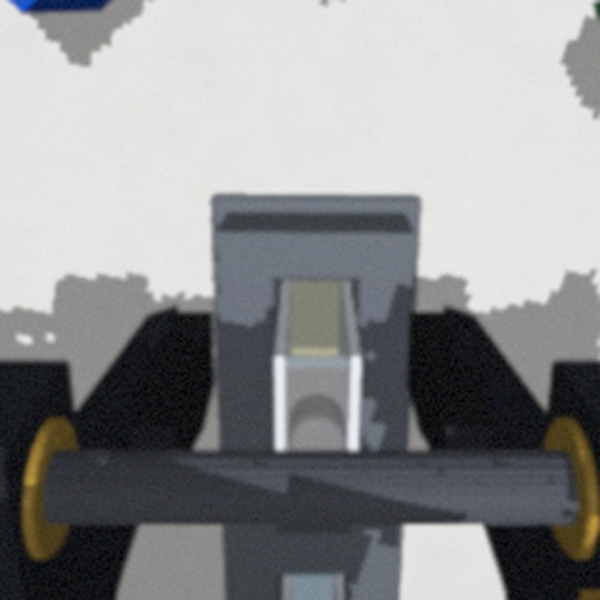

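jog_arm(deltas=[0, 0, 0, 0, 0, 0.4, -0.5, 0, 0, 0, 0, 0, 0.4, -0.7, 0, 0, 0, 0, 0, 0.4, -1, 0, 0, 0, 0, 0, 0.4, -1, 0, 0, 0, 0, 0, 0.4, -1], grip_force=15)

```text
time: 15.45
position: [0.4328, 0.2792, -0.0037]
tool_rot: [0.555, 0.439, 0.555, -0.438]
force: [0.6, -0.8, 1.3]
opening: 0.0157
```

jog_arm(deltas=[0, 0, 0, 0, 0, 0, -1, 0, 0, 0, 0, 0, 0, -1])

```text
time: 15.65
position: [0.4328, 0.2792, -0.0037]
tool_rot: [0.555, 0.439, 0.555, -0.438]
force: [1.0, 0.2, 1.3]
opening: 0.0157
```

```bash
python3 go.py .4332 .2791 -.003 13.3
```

```text
t 15.65 pos [ 0.4328  0.2792 -0.0037] yaw 13.350364231394511 open 0.01571867777939979 F [0.974  0.206  1.2642]
rot [ 0.0009 -0.     -0.0007] shift mm [-0.7   0.42  0.19]
```

jog_arm(deltas=[0, 0, 0, -5, 0, 0, -1, 0, 0, 0, -15, 0, 0, -1, 0, 0, 0, -35, 0, 0, -1, 0, 0, 0, -70, 0, 0, -1, 0, 0, 0, -105, 0, 0, -1])

```text
time: 16.15
position: [0.4315, 0.2788, 0.1027]
tool_rot: [0.554, 0.438, 0.555, -0.439]
force: [1.2, 0.6, -0.8]
opening: 0.0156
```

jog_arm(deltas=[0, 0, 0, 0, 0, 0, -1, 0, 0, 0, 0, 0, 0, -1])

```text
time: 16.35
position: [0.432, 0.279, 0.1018]
tool_rot: [0.555, 0.439, 0.555, -0.438]
force: [0.0, 0.8, -0.5]
opening: 0.016
```

```bash
python3 go.py .5 -.085 .1 4.2; python3 - <<'E'
from h import *
o,d=grab('wrist','w14')
a=d['color'][60:300,130:370,::-1]
cv2.imwrite('pics/w14c.png',cv2.resize(a,None,fx=2.5,fy=2.5,interpolation=cv2.INTER_CUBIC))
E
```

```text
t 16.35 pos [0.432  0.279  0.1018] yaw 13.358804836775029 open 0.016006293604105437 F [ 0.009   0.818  -0.4828]
rot [ 0.1599 -0.0001 -0.0005] shift mm [  1.75 -18.   369.88]
```

View pics/w14c.png

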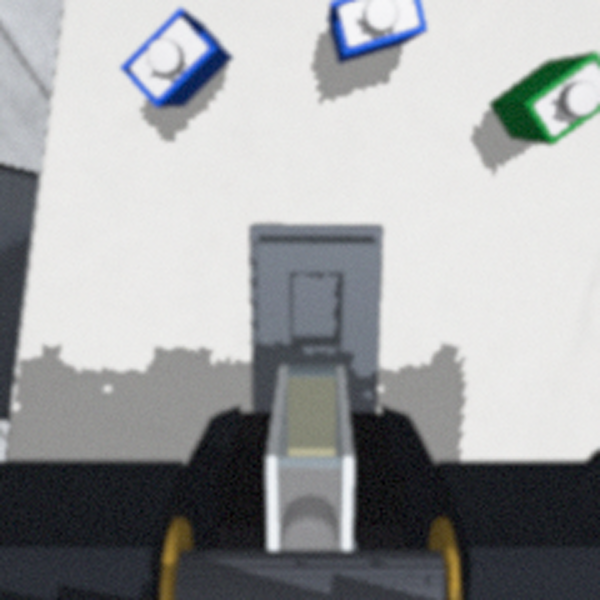

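jog_arm(deltas=[0.03, 0, 0, 0, -1, 25, -1, 0.06, 0, 0, 0, -3, 60, -1, 0.09, 0, 0, 0, -5, 95, -1, 0.12, 0, 0, 0, -7, 130, -1, 0.16, 0, 0, 0, -9, 165, -1])

```text
time: 16.9
position: [0.4609, 0.1152, 0.0999]
tool_rot: [0.517, 0.481, 0.518, -0.483]
force: [1.5, -0.8, -0.4]
opening: 0.016
```

```bash
python3 go.py .5 -.085 .1 4.2
```

```text
t 16.9 pos [0.4609 0.1152 0.0999] yaw 4.113181127683245 open 0.015968865912033173 F [ 1.5452 -0.7614 -0.4262]
rot [-0.0015 -0.0003  0.0033] shift mm [ -0.2   24.64 202.44]
```

jog_arm(deltas=[0, 0, 0, 0, 5, 40, -1, 0, 0, 0, 0, 10, 80, -1, 0, 0, 0, 0, 15, 120, -1, 0, 0, 0, 0, 20, 160, -1, 0, 0, 0, 0, 23, 185, -1])

```text
time: 17.4
position: [0.4977, -0.0686, 0.0998]
tool_rot: [0.517, 0.481, 0.518, -0.482]
force: [-1.2, 0.8, 0.1]
opening: 0.0161
```

jog_arm(deltas=[0, 0, 0, 0, 0, 0, -1, 0, 0, 0, 0, 0, 0, -1])

```text
time: 17.6
position: [0.4974, -0.0659, 0.1001]
tool_rot: [0.517, 0.481, 0.519, -0.482]
force: [-0.4, 0.1, -0.1]
opening: 0.0157
```

```bash
python3 go.py .5 -.083 .06 4.2
```

```text
t 17.6 pos [ 0.4974 -0.0659  0.1001] yaw 4.126674500045313 open 0.015742435212336467 F [-0.4419  0.1452 -0.1453]
rot [-0.0013 -0.0015  0.0026] shift mm [40.05  1.49 17.28]
```

jog_arm(deltas=[0, 0, 0, 0, 1, 9, -1, 0, 0, 0, 0, 1.5, 17.3, -1, 0, 0, 0, 0, 1.5, 17.3, -1, 0, 0, 0, 0, 1.5, 17.3, -1])

```text
time: 18.0
position: [0.5009, -0.0833, 0.1011]
tool_rot: [0.518, 0.481, 0.518, -0.481]
force: [-0.6, 0.8, -0.6]
opening: 0.0159
```

```bash
python3 go.py .5 -.083 .06 4.2; python3 - <<'E'
from m import *
o,d=grab('wrist','w15')
a=d['color'][60:300,100:400,::-1]
cv2.imwrite('pics/w15c.png',cv2.resize(a,None,fx=2.4,fy=2.4,interpolation=cv2.INTER_CUBIC))
f=load('w15')
P=cloud(f,100,420,60,290); A,o=frame((.5,-.085),-85.8)
b=(P[:,:2]-o)@A.T*1000; z=P[:,2]*1000; k=(abs(b[:,0]-42)<14)&(abs(b[:,1])<32)
c=(abs(b[:,0])<20)&(abs(b[:,1])<8.5)&(z>110)
q=b[c]; 
for lo in range(100,190,6):
    m=(abs(b[:,0])<20)&(abs(b[:,1])<9.5)&(z>lo)&(z<=lo+6)
    if m.sum()>3: print(lo,m.sum(),'x',b[m,0].min().round(1),b[m,0].max().round(1),'y',b[m,1].min().round(1),b[m,1].max().round(1))
m=(z>52)&(z<62)&(b[:,0]<-30)&(b[:,0]>-60)&(abs(b[:,1])<20); print('tip',m.sum(),b[m].max(0) if m.any() else '')
E
```

```text
t 18.0 pos [ 0.5009 -0.0833  0.1011] yaw 4.186309962534269 open 0.015910156500325574 F [-0.5846  0.7996 -0.6215]
rot [-0.0002 -0.0002  0.0001] shift mm [41.12 -0.9  -0.35]
106 23 x -14.5 -13.3 y -7.8 5.7
112 88 x -14.8 -13.4 y -7.7 8.1
118 106 x -14.8 -13.7 y -7.8 7.8
124 115 x -14.8 -13.5 y -7.7 8.0
130 141 x -14.8 -10.0 y -9.5 9.4
136 162 x -14.8 -9.9 y -9.4 9.2
142 192 x -15.0 -9.8 y -9.4 9.4
148 267 x -14.9 6.9 y -9.4 9.5
154 1068 x -15.1 7.2 y -9.5 9.4
160 214 x -14.9 4.1 y -9.5 9.3
166 288 x -11.3 -0.0 y -9.5 9.5
172 113 x -11.5 -5.8 y -9.4 9.3
tip 381 [-40.2589  16.8042]
```

View pics/w15c.png

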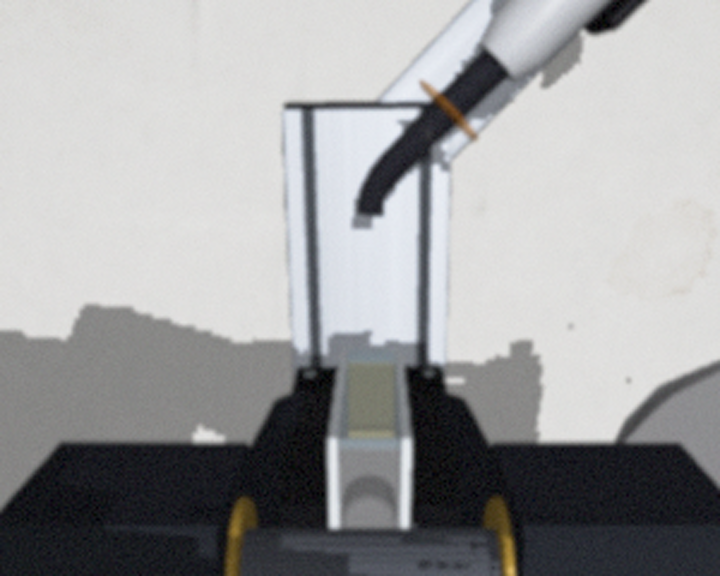

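jog_arm(deltas=[0, 0, 0, 10, 0, 0, -1, 0, 0, 0, 20, 0, 0, -1, 0, 0, 0, 30, 0, 0, -1, 0, 0, 0, 40, 0, 0, -1, 0, 0, 0, 40, 0, 0, -1])

```text
time: 18.55
position: [0.5002, -0.0832, 0.0595]
tool_rot: [0.517, 0.481, 0.519, -0.482]
force: [0.9, -0.3, 0.1]
opening: 0.0157
```

```bash
python3 go.py .5 -.0835 .0235 4.2
```

```text
t 18.55 pos [ 0.5002 -0.0832  0.0595] yaw 4.179848952894075 open 0.01566745896965751 F [ 0.8642 -0.2731  0.1466]
rot [-0.0004 -0.0014  0.0027] shift mm [36.02 -0.14  0.37]
```

jog_arm(deltas=[0, 0, 0, 8, 0, 0, -1, 0, 0, 0, 16, 0, 0, -1, 0, 0, 0, 26, 0, 0, -1, 0, 0, 0, 35, 0, 0, -1, 0, 0, 0, 35, 0, 0, -1])

```text
time: 19.05
position: [0.5004, -0.0832, 0.0248]
tool_rot: [0.517, 0.481, 0.519, -0.482]
force: [-0.2, -0.1, -0.6]
opening: 0.0158
```

jog_arm(deltas=[0, 0, 0, 0, 0, 0, -1, 0, 0, 0, 0, 0, 0, -1, 0, 0, 0, 0, 0, 0, -1])

```text
time: 19.35
position: [0.5012, -0.0836, 0.0265]
tool_rot: [0.518, 0.482, 0.518, -0.481]
force: [0.4, -0.8, -0.7]
opening: 0.0156
```

```bash
python3 go.py .5 -.0835 .0235 4.2; python3 - <<'E'
from m import *
o,d=grab('wrist','w16')
a=d['color'][60:300,100:400,::-1]
cv2.imwrite('pics/w16c.png',cv2.resize(a,None,fx=2.4,fy=2.4,interpolation=cv2.INTER_CUBIC))
f=load('w16')
P=cloud(f,100,420,60,290); A,o=frame((.5,-.085),-85.8)
b=(P[:,:2]-o)@A.T*1000; z=P[:,2]*1000
for lo in range(26,100,6):
    m=(abs(b[:,0])<20)&(abs(b[:,1])<9.5)&(z>lo)&(z<=lo+6)
    if m.sum()>3: print(lo,m.sum(),'x',b[m,0].min().round(1),np.median(b[m,0]).round(1),b[m,0].max().round(1),'y',b[m,1].min().round(1),b[m,1].max().round(1))
o,d=grab('side','s16')
a=d['color'][130:250,180:300,::-1]; cv2.imwrite('pics/s16c.png',cv2.resize(a,None,fx=5,fy=5,interpolation=cv2.INTER_CUBIC))
E
```

```text
t 19.35 pos [ 0.5012 -0.0836  0.0265] yaw 4.184320941874238 open 0.015603054764799852 F [ 0.4095 -0.7686 -0.6536]
rot [-0.0003  0.0004 -0.0007] shift mm [ 3.   -1.22 -0.14]
32 28 x -14.4 -13.8 -13.5 y -7.5 6.0
38 97 x -14.7 -14.0 -13.5 y -7.4 8.4
44 103 x -14.6 -14.0 -13.4 y -7.6 8.1
50 111 x -14.6 -13.9 -9.7 y -8.5 8.2
56 155 x -14.7 -13.9 -9.4 y -9.4 9.3
62 168 x -14.6 -13.9 -9.6 y -9.4 9.5
68 180 x -14.4 -13.8 -9.8 y -9.5 9.5
74 305 x -14.7 -13.7 8.0 y -9.5 9.4
80 1060 x -14.9 -8.4 7.3 y -9.5 9.5
86 252 x -13.3 -5.1 0.3 y -9.4 9.5
92 206 x -11.1 -3.7 -0.2 y -9.5 9.5
98 119 x -11.4 -8.9 -5.5 y -9.5 9.5
```

View pics/w16c.png

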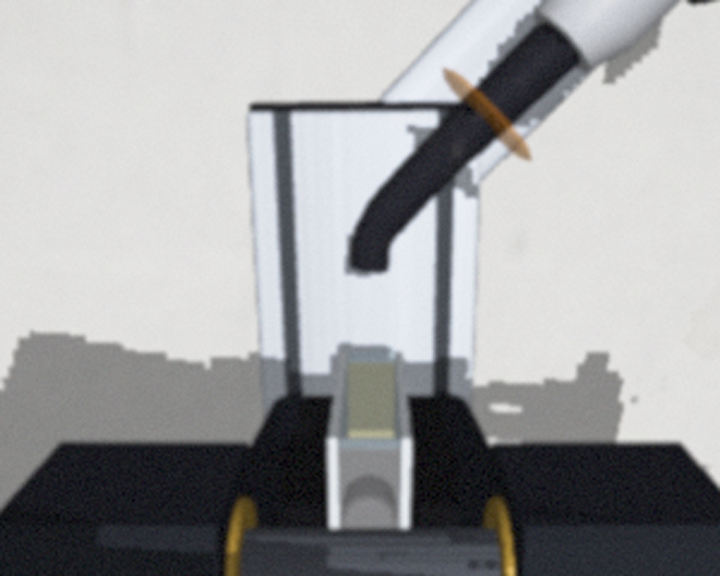

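View pics/s16c.png

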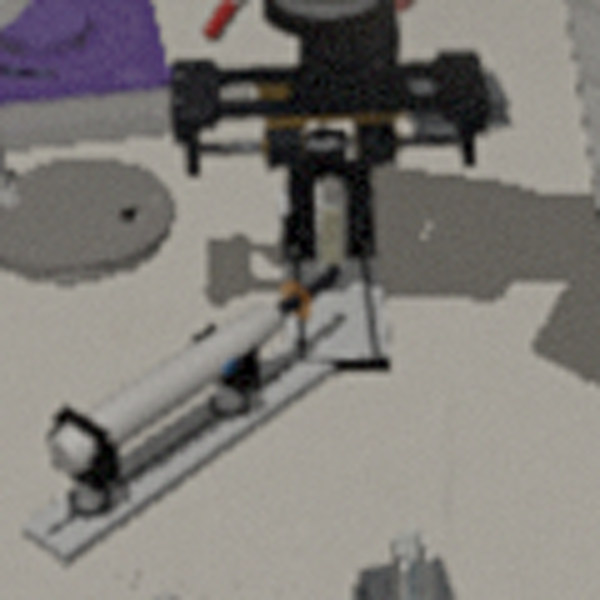

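jog_arm(deltas=[0, 0, 0, 2, 0, 0, -1, 0, 0, 0, 2, 0, 0, -1, 0, 0, 0, 2, 0, 0, -1, 0, 0, 0, 2, 0, 0, -1, 0, 0, 0, 2, 0, 0, -1])

```text
time: 19.95
position: [0.501, -0.0835, 0.0242]
tool_rot: [0.518, 0.481, 0.518, -0.481]
force: [-0.3, 0.8, -0.5]
opening: 0.0164
```

```bash
python3 - <<'E'
from m import *
o,d=grab('wrist','w17'); print(o['time'],o['position'],np.abs(o['joint_velocities']).max(),o['force'],o['opening'])
f=load('w17')
P=cloud(f,100,420,60,290); A,o=frame((.5,-.085),-85.8)
b=(P[:,:2]-o)@A.T*1000; z=P[:,2]*1000
m=(abs(b[:,0])<20)&(abs(b[:,1])<7)&(z>30)&(z<74); print('face x',np.median(b[m,0]),'tilt',np.degrees(np.polyfit(z[m],b[m,0],1)[0]),'yaw',np.degrees(np.polyfit(b[m,1],b[m,0],1)[0]))
m=(b[:,0]>-12)&(b[:,0]<-8)&(abs(b[:,1])<7)&(z>70)&(z<90); print('top z',np.median(z[m]))
# top camera check of bystanders and cassette
t,d=grab('top','t17')
A0=load('top0')['depth'];B0=d['depth']
for n,u,v in (('bottle',197,155),('dish',176.5,151.5),('open',207,189),('box',367,158)):
    u,v=int(u),int(v); c0=load('top0')['color'][v-8:v+9,u-8:u+9].astype(int);c1=d['color'][v-8:v+9,u-8:u+9].astype(int); print(n,abs(c0-c1).mean())
a=d['color'][125:235,135:385,::-1]; cv2.imwrite('pics/t17c.png',cv2.resize(a,None,fx=3.2,fy=3.2,interpolation=cv2.INTER_CUBIC))
E
```

```text
19.95 [ 0.501  -0.0835  0.0242] 0.0017277391771015206 [-0.2708  0.7532 -0.4652] 0.016405207136544225
face x -13.99931339225936 tilt -0.01960752586405883 yaw 0.18406839004600603
top z 81.74373159040152
bottle 8.8800461361015
dish 9.122260668973471
open 31.032295271049595
box 9.264129181084199
```

View pics/t17c.png

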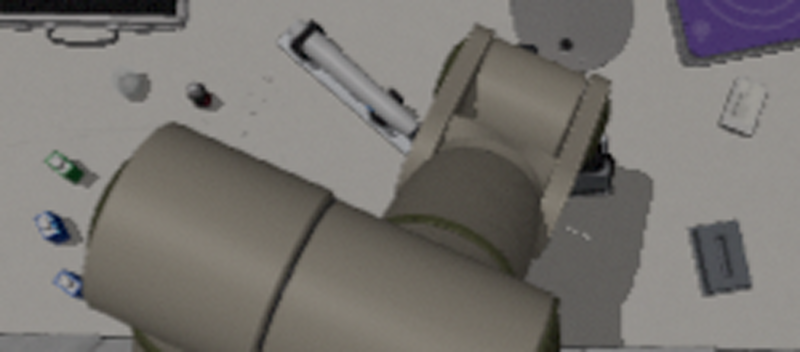

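```bash
python3 -c "
from h import *
print(r.close_job()); o=r.observe(); print(o['time'],o['position'],o['opening'])"
```

```text
the job is handed in; nothing more can be done
None
the job is handed in; nothing more can be done
```

The cassette is seated in the slot and let go, the stoppered cell is held in the beam, and the job is handed in. It took about 20 s of robot time; no verdict was reported.

**Cassette:** After release, its block top was at 102.1 mm (102 expected when fully home). It sat within about 0.5 mm of the slot centre and parallel to the holder. I did not look at it again after the cell was in the gap. In the last view the calculated clearance from the gripper body to the cassette top was about 12 mm, and the wrist force was below 1 N.

**Cell:** It is gripped on its frosted faces at 15 N with an opening of about 16 mm.
- **Position:** The last wrist view puts its middle about 1 mm towards the light along the beam and about 1.7 mm above beam height. In the view just before the final 2 mm lowering it was about 0.3 mm off sideways.
- **Attitude:** Tilt along the beam and yaw against the beam are both below 0.3°. I did not measure tilt sideways to the beam.
- **Motion:** The arm was still.

**Bystanders:** The bottle, dish and foil box looked unchanged in the last top view. The arm hid the rack in that view. The last side picture shows one cell still standing in the rack, but I did not measure its position.

**Disagreement with the description:**
- The wrist depth shows the real fingertips about 28 mm behind the reported TCP, not at it.
- Because of this, my first cassette grasp closed on air above the block without moving it. I corrected for the offset and the later grasps held.
- The pose reached also lagged the command by 1–4 mm at times, so I corrected against the measured pose and the wrist camera.

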